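# Close up the oil filters in the drain tin

### The arm

A 6-joint arm with a two-finger parallel gripper is mounted at the origin on the work surface. World frame = base frame: x ahead of the robot, y to its left, z up, the work surface at z = 0. Lengths are in m, angles in degrees, forces in N, time in s.
With the tool pointing down it reaches from about 0.35 to 0.875 m from the base axis. Payload 4.2 kg.
Tool frame: the origin (TCP) lies midway between the tips of the shut fingers; the grasp point (between the pads) lies 19 mm behind it; z points along the fingers, y is the direction in which the jaws open and shut (so a half turn about z gives the same grasp; the last joint's range is limited). The gripper opens to 87 mm and grips with 3 to 60 N. Pads are 19 mm wide; open, the fingers measure 117 mm over their backs; the gripper's body (75 mm by 190 mm) begins 51 mm behind the grasp point.
Start: joints at [83.973, 22.042, 0.453, 0, -68.411, -14.817], TCP at [0.222, 0.584, 0.223] pointing down, gripper open.
Joint ranges: [-179.83, 179.83], [-69.29, 118.12], [-61.27, 80.66], [-181.25, 117.63], [-171.15, -9.14], [-177.46, 177.46]. Speed limits (degrees/s): [159.86, 159.86, 180, 180, 180, 180].

### API

Orientations are given as a 3x3 rotation matrix whose columns are the frame's x, y, z axes.
In Python, from station import r gives the robot as it stands.
- The arm moves only by the tool play_rows, never from a script. Its argument "commands" is a list that holds one entry, the list of rows, each a list of 7 numbers: the shift along the world's x, y, z in m, then the turn, a rotation vector about the world's x, y, z in rad, then the closure, from 0 (fully open) to 1 (shut). A call has 1 to 5 rows; each row is the pose to reach, as a shift and turn from the pose commanded when the call began; what a row does not reach only later rows make up. A row lasts 1/10 s, in which the tool goes at most 50 mm and 8.59 degrees, less where a joint would pass 70% of its speed; a pose out of reach is approached as far as the arm can. A call with a gripper value outside its range is refused whole. The fingers move at their own pace and stop on an object; the grip force is fixed at half the most. Time passes only in rows, so rows that repeat a pose let the fingers close. It gives the time, the measured TCP pose, the force and the opening at its end, in the units of the state.
- r.sense(): the state, without advancing time (a new reading comes with each control period).
- r.capture(name): name is "scene" or "top"; returns a dict with "image" (420x560x3 uint8, red, green, blue), "range_z" (420x560 float32, m along the optical axis (not along the pixel's ray), 0 where there is no reading), "intrinsics" (3x3 intrinsics, pixels), "k1" (the pictures are not rectified: a ray, as slopes to the right and down, at radius r is drawn at 1 + k1 r^2 times it, then the intrinsics apply), "extrinsics" (4x4, takes a point from camera to world coordinates). Camera axes: x right, y up, looking along -z (the intrinsics and any distortion apply to the point x, -y, -z); pixel columns grow to the right and rows downward; lengths in m; the calibration is good to about 2 mm. A picture is of the moment at which its call begins.
- r.finish_job(): hands the job in, once; it reports no verdict.
The state is a dict: "time_s": time; "joints": joint angles; "joint_velocities": joint speeds; "effort": joint torques, N m; "tcp_pos": TCP position; "ee_rot": TCP orientation; "wrist_force": force on the tool from outside, world axes, zero at the start; "moment": the same for the moment, N m; "gripper_width": opening from 0.0 (shut) to 1.0 (fully open).
Only numpy, scipy, OpenCV 4.12 (cv2) and the standard library are available. Lean on these libraries where they do the work, as an engineer would, in place of code of your own. Each camera call takes 0.05 s, during which the arm holds its last target. There are 200 camera calls.

### The job

Stand the two orange oil filters from the bench in the round drain tin with the other five. The five are spread round the wall, so they have to be closed up to make room. At the end all seven must stand upright and flat on the tin's floor, one in the middle and six round it; lower them in rather than dropping them, don't tip them or press hard if they catch, and leave the other things on the bench where they are.

Things in the scene. Friction and masses are not known exactly. Their poses are not given: they have to be found in the camera images.
- tin_floor (a point): Centre of the inner floor of the round open aluminium drain tin, fixed to the bench; five filters stand spread round its wall at the start. Inner diameter 183 mm, outer 191 mm, wall 4 mm thick, rim 45 mm above the bench, flat inner floor 4 mm above the bench. z is up. Seven filters just fit, one in the middle and six round it: 1.5 mm radial slack.
- old1_mid (a point): Oil filter, black with a yellow band, loose in the tin at the start. Upright can 60 mm wide (1 mm bevel at the foot, 1.5 mm at the top edge, which is 75 mm up) with a hexagonal nut to grip it by: 24 mm across flats, from 75 to 95 mm up. 0.2 to 0.45 kg, oily, slides on the floor. Point on its axis, 47.5 mm above its underside. z: its axis, up; x: square to two of the nut's flats.
- old2_mid (a point): Oil filter, white with a red band, loose in the tin at the start. Upright can 60 mm wide (1 mm bevel at the foot, 1.5 mm at the top edge, which is 75 mm up) with a hexagonal nut to grip it by: 24 mm across flats, from 75 to 95 mm up. 0.2 to 0.45 kg, oily, slides on the floor. Point on its axis, 47.5 mm above its underside. z: its axis, up; x: square to two of the nut's flats.
- old3_mid (a point): Oil filter, blue with a white band, loose in the tin at the start. Upright can 60 mm wide (1 mm bevel at the foot, 1.5 mm at the top edge, which is 75 mm up) with a hexagonal nut to grip it by: 24 mm across flats, from 75 to 95 mm up. 0.2 to 0.45 kg, oily, slides on the floor. Point on its axis, 47.5 mm above its underside. z: its axis, up; x: square to two of the nut's flats.
- old4_mid (a point): Oil filter, green with a white band, loose in the tin at the start. Upright can 60 mm wide (1 mm bevel at the foot, 1.5 mm at the top edge, which is 75 mm up) with a hexagonal nut to grip it by: 24 mm across flats, from 75 to 95 mm up. 0.2 to 0.45 kg, oily, slides on the floor. Point on its axis, 47.5 mm above its underside. z: its axis, up; x: square to two of the nut's flats.
- old5_mid (a point): Oil filter, grey with a black band, loose in the tin at the start. Upright can 60 mm wide (1 mm bevel at the foot, 1.5 mm at the top edge, which is 75 mm up) with a hexagonal nut to grip it by: 24 mm across flats, from 75 to 95 mm up. 0.2 to 0.45 kg, oily, slides on the floor. Point on its axis, 47.5 mm above its underside. z: its axis, up; x: square to two of the nut's flats.
- new1_mid (a point): Oil filter, orange with a black band, standing on the bench at the start. Upright can 60 mm wide (1 mm bevel at the foot, 1.5 mm at the top edge, which is 75 mm up) with a hexagonal nut to grip it by: 24 mm across flats, from 75 to 95 mm up. 0.2 to 0.45 kg, oily, slides on the floor. Point on its axis, 47.5 mm above its underside. z: its axis, up; x: square to two of the nut's flats.
- new2_mid (a point): Oil filter, orange with a white band, standing on the bench at the start. Upright can 60 mm wide (1 mm bevel at the foot, 1.5 mm at the top edge, which is 75 mm up) with a hexagonal nut to grip it by: 24 mm across flats, from 75 to 95 mm up. 0.2 to 0.45 kg, oily, slides on the floor. Point on its axis, 47.5 mm above its underside. z: its axis, up; x: square to two of the nut's flats.
- wrench: Bystander: steel wrench 180 mm long lying on the bench, handle to its -x.
- driver: Bystander: screwdriver 200 mm long lying on the bench.
- clamp: Bystander: steel exhaust clamp, a ring about 82 mm wide with a cross bar, lying flat; origin in the ring's centre, on the bench.
- spray: Bystander: white spray can with a red cap, 66 mm in diameter, 190 mm tall, upright; origin at its foot.
- grease: Bystander: red jar with a black cap, 80 mm in diameter, 80 mm tall, upright; origin at its foot.
- disc: Bystander: flat steel disc 110 mm in diameter, 12 mm thick, lying on the bench; origin under its centre.
There are look-alikes about, which are no part of the job. What is shaped like the part that bears old1_mid but purple is not meant.

How it is judged:
By the outcome, as a careful person would: the job done as asked, in the order asked, and still so for the second after the job is handed in, with the robot touching nothing.
It also fails if it takes over 72 s, if anything falls off the work surface, if the arm or the gripper's body presses on something with over 40 N, if the wrist force passes 120 N, or if a joint passes its speed limit or range.

## Working session

There is one attempt and no reset: what is moved stays moved. The work goes in short steps, Python scripts to look and compute and a tool call to move; the robot and the scene stay as the last step left them, time stands still between calls to the robot, and variables do not carry over. Pictures are saved under pics/ and viewed, about 8 in all and at most 12, crops included, and the job is handed in when it is done.

Besides the shell and the picture viewer there is one more tool, called by a JSON object that holds its "fn" and its "kwargs". play_rows: Moves the arm, as the interface text tells. Its arguments: {"type":"object","properties":{"commands":{"type":"array","items":{"type":"array","items":{"type":"array","items":{"type":"number"}}}}},"required":["commands"]}

```bash
mkdir -p pics; ls; cat > h.py <<'E'
import numpy as np, cv2
from station import r
def world(c,u,v,z=None):
    K=c["intrinsics"];T=c["extrinsics"];k=c["k1"]
    a=(u-K[0,2])/K[0,0];b=(v-K[1,2])/K[1,1]
    x,y=a,b
    for _ in range(20):
        f=1+k*(x*x+y*y);x,y=a/f,b/f
    d=T[:3,:3]@np.array([x,-y,-1.]);o=T[:3,3]
    if z is None: return o+d*c["range_z"][int(round(v)),int(round(u))]
    return o+d*(z-o[2])/d[2]
def pix(c,p):
    T=c["extrinsics"];K=c["intrinsics"]
    q=T[:3,:3].T@(np.array(p)-T[:3,3]);x,y=q[0]/-q[2],-q[1]/-q[2]
    f=1+c["k1"]*(x*x+y*y);return np.array([K[0,0]*x*f+K[0,2],K[1,1]*y*f+K[1,2]])
def cloud(c):
    K=c["intrinsics"];T=c["extrinsics"];k=c["k1"]
    v,u=np.mgrid[:420,:560];a=(u-K[0,2])/K[0,0];b=(v-K[1,2])/K[1,1];x,y=a,b
    for _ in range(20):
        f=1+k*(x*x+y*y);x,y=a/f,b/f
    d=np.stack([x,-y,-np.ones_like(x)],-1)*c["range_z"][...,None]
    return d@T[:3,:3].T+T[:3,3]
def save(n,im): cv2.imwrite("pics/"+n,im[...,::-1])
E
python3 - <<'E'
from h import *
for n in("scene","top"):
    c=r.capture(n);save(n+"0.png",cv2.resize(c["image"],(800,600)));np.savez(n+"0.npz",**c)
    print(n,c["extrinsics"].round(3),c["intrinsics"].round(1),c["k1"])
print(r.sense())
E
```

```text
pics
scene [[-0.425 -0.502  0.753  1.615]
 [ 0.905 -0.239  0.352  0.453]
 [ 0.003  0.831  0.556  0.857]
 [ 0.     0.     0.     1.   ]] [[457.7   0.  285. ]
 [  0.  457.7 213.6]
 [  0.    0.    1. ]] -0.14720564726331206
top [[-7.200e-02  9.740e-01 -2.130e-01  2.750e-01]
 [-9.970e-01 -7.000e-02  1.500e-02 -5.300e-02]
 [-1.000e-03  2.130e-01  9.770e-01  1.324e+00]
 [ 0.000e+00  0.000e+00  0.000e+00  1.000e+00]] [[487.9   0.  277.6]
 [  0.  487.9 207.8]
 [  0.    0.    1. ]] -0.10107546259756389
{'time_s': 0.1, 'joints': array([ 8.39716524e+01,  2.20867663e+01,  3.90354395e-01, -2.41545530e-02,
       -6.84115815e+01, -1.48164563e+01]), 'joint_velocities': array([ 0.0090207 , -0.21290728,  0.15253305,  0.02490096,  0.07147642,
       -0.11489258]), 'effort': array([-6.79792905e-06, -3.91687453e+01,  1.87936467e+01,  4.23195407e+00,
        1.34804953e-02, -7.12769338e-05]), 'tcp_pos': array([0.22220018, 0.58361533, 0.22158643]), 'ee_rot': array([[ 9.34492398e-01, -3.55982602e-01, -5.87779011e-04],
       [-3.55983072e-01, -9.34490605e-01, -1.83321714e-03],
       [ 1.03319444e-04,  1.92236686e-03, -9.99998147e-01]]), 'wrist_force': array([0.84176096, 1.17094131, 0.24671718]), 'moment': array([0.01186969, 0.0001613 , 0.05259621]), 'gripper_width': 1.0015067219635678}
```

View pics/top0.png

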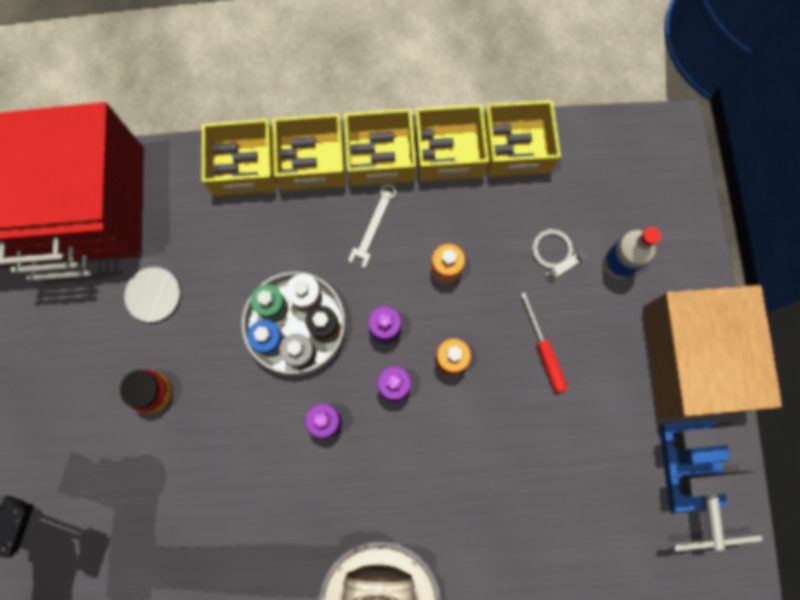

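View pics/scene0.png

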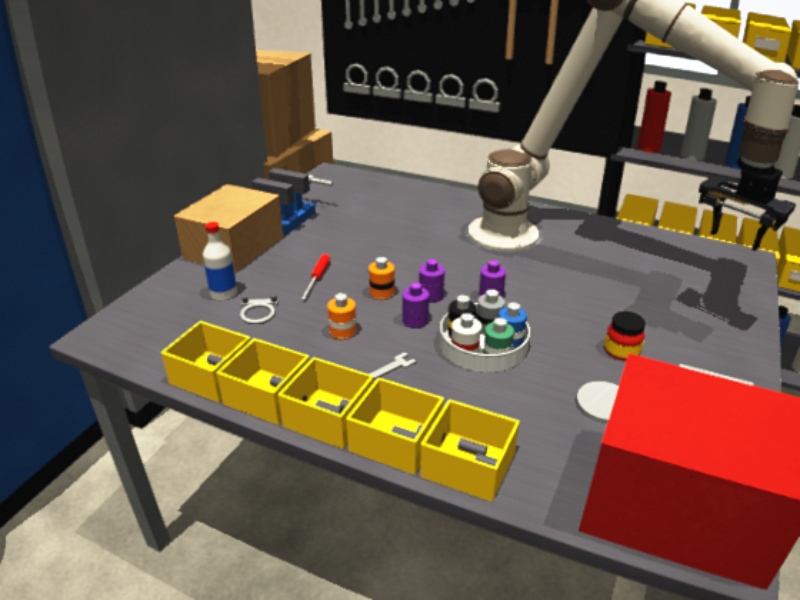

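Top view (800x600): new1 and new2 candidates are the orange cans at about (448,262) and (454,356). The look-alikes are the purple cans at (385,323), (394,383) and (323,421), which I'll leave alone. The tin is at (293,325), with green (267,299), white (303,291), black (321,320), grey (296,349) and blue (264,335).

```bash
python3 - <<'E'
from h import *
P={}
for n in("top","scene"):
    c=dict(np.load(n+"0.npz"));p=cloud(c);P[n]=p
    z=p[...,2];m=((z>0.086)&(z<0.108)&(abs(p[...,1]-.0)<.45)&(p[...,0]>.3)&(p[...,0]<.75)).astype(np.uint8)
    N,L,S,C=cv2.connectedComponentsWithStats(m)
    for i in range(1,N):
        if 15<S[i,4]<400:
            q=p[L==i];cen=np.median(q,0)
            w=world(c,*C[i],np.median(q[:,2]))
            print(n,C[i].round(1),S[i,4],"med",cen.round(4),"ray",w.round(4),np.ptp(q[:,:2],axis=0).round(3),c["image"][int(C[i,1])+ (6 if n=="top" else 14),int(C[i,0])])
c=dict(np.load("top0.npz"));a=cv2.resize(c["image"][180:290,165:285],None,fx=4,fy=4,interpolation=cv2.INTER_CUBIC)
b=cv2.resize(c["image"][160:270,280:345],None,fx=4,fy=4,interpolation=cv2.INTER_CUBIC)
save("crop1.png",np.hstack([a,b]))
# tin rim fit
for n in P:
    p=P[n];z=p[...,2];m=(z>.039)&(z<.05)&(np.hypot(p[...,0]-.47,p[...,1]-.08)<.14);q=p[m];print(n,len(q),q.mean(0),np.ptp(q,axis=0))
E
```

```text
top [ 85.4 161.2] 96 med [0.7033 0.4314 0.0956] ray [0.7071 0.4333 0.0956] [0.071 0.022] [50 10  8]
top [313.9 179.1] 77 med [ 0.6127 -0.171   0.0954] ray [ 0.6125 -0.1713  0.0954] [0.026 0.026] [133  99  79]
top [210.2 201. ] 85 med [0.5724 0.101  0.0992] ray [0.5723 0.101  0.0992] [0.027 0.024] [160 159 148]
top [184.6 208. ] 88 med [0.5588 0.168  0.0992] ray [0.5587 0.1679 0.0992] [0.026 0.025] [127 133 120]
top [223.9 223.2] 86 med [0.5114 0.0685 0.099 ] ray [0.5116 0.0686 0.099 ] [0.025 0.026] [70 69 64]
top [268.7 223.5] 82 med [ 0.5041 -0.0457  0.095 ] ray [ 0.5034 -0.0456  0.095 ] [0.027 0.023] [ 97  48 112]
top [182.8 233.5] 84 med [0.4922 0.1744 0.0987] ray [0.4924 0.1748 0.0987] [0.024 0.025] [ 85  97 117]
top [205.5 243. ] 89 med [0.4636 0.1171 0.0993] ray [0.4637 0.1176 0.0993] [0.027 0.024] [121 120 113]
top [317.7 247.1] 83 med [ 0.4334 -0.1655  0.0958] ray [ 0.4336 -0.1654  0.0958] [0.025 0.026] [166 119  95]
top [275.2 266.7] 82 med [ 0.3914 -0.0543  0.0952] ray [ 0.3919 -0.0545  0.0952] [0.024 0.026] [129  64 146]
top [224.  293.6] 86 med [0.3336 0.0778 0.0945] ray 
[... 567 characters left out ...]
25] [78 78 73]
scene [238.6 208.4] 48 med [ 0.6185 -0.1695  0.0943] ray [ 0.618  -0.1691  0.0943] [0.028 0.026] [179  77  12]
scene [323.5 210.3] 61 med [0.5205 0.0702 0.0977] ray [0.5216 0.0703 0.0977] [0.027 0.026] [109 110  98]
scene [358.8 215.4] 63 med [0.5012 0.1754 0.0974] ray [0.5014 0.1755 0.0974] [0.027 0.025] [ 85 171 117]
scene [326.1 223.3] 69 med [0.5815 0.1009 0.0978] ray [0.5826 0.102  0.0978] [0.029 0.025] [145 141 124]
scene [349.3 226.4] 69 med [0.5669 0.1677 0.0976] ray [0.5681 0.1678 0.0976] [0.028 0.025] [40 78 54]
top 361 [0.48898202 0.10183368 0.0455218 ] [0.26827219 0.27611341 0.01076821]
scene 324 [0.50428977 0.0774425  0.044801  ] [0.27248318 0.26452221 0.01098289]
```

View pics/crop1.png

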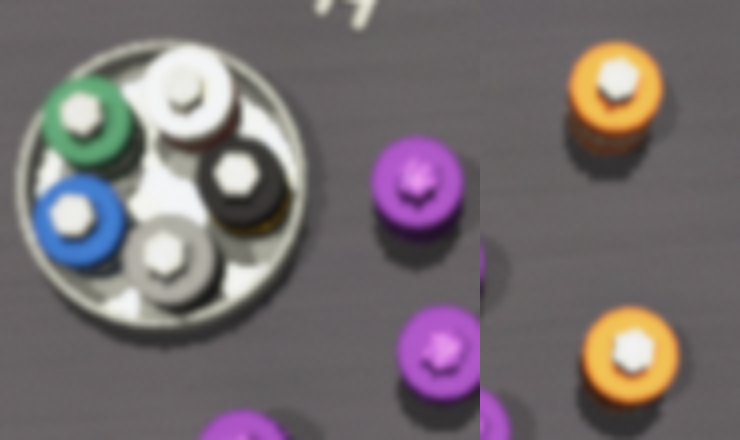

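```bash
cat > fit.py <<'E'
from h import *
from scipy.optimize import minimize, least_squares
def hexpts(x,y,yaw,z,s=.0139):
    return [(x+s*np.cos(a),y+s*np.sin(a),z) for a in np.radians(yaw+30+60*np.arange(6))]
def mask(c,pts,u0,v0,n,S=8):
    q=np.array([pix(c,p) for p in pts])
    q=cv2.convexHull(((q-[u0-.5,v0-.5])*S-.5).astype(np.float32)).reshape(-1,2)
    m=np.zeros((n*S,n*S),np.float32);cv2.fillPoly(m,[np.round(q*16).astype(np.int32)],1.,shift=4)
    return cv2.resize(cv2.GaussianBlur(m,(0,0),S*.7),(n,n),interpolation=cv2.INTER_AREA)
def fitnut(c,x,y,zt,n=25):
    u0,v0=(pix(c,(x,y,zt))-n//2).round().astype(int);W=c["image"][v0:v0+n,u0:u0+n].astype(float).reshape(-1,3)
    uu,vv=np.meshgrid(np.arange(n)+u0,np.arange(n)+v0);cc=pix(c,(x,y,zt-.01));w=(np.hypot(uu-cc[0],vv-cc[1])<9.5).ravel()
    def cost(t,yaw):
        A=np.stack([np.ones(n*n),mask(c,hexpts(t[0],t[1],yaw,zt),u0,v0,n).ravel(),
          mask(c,hexpts(t[0],t[1],yaw,zt)+hexpts(t[0],t[1],yaw,zt-.02),u0,v0,n).ravel(),uu.ravel()-cc[0],vv.ravel()-cc[1]],1)
        s,res,_,_=np.linalg.lstsq(A[w],W[w],rcond=None);return ((A[w]@s-W[w])**2).mean()
    best=None;t0=np.array([x,y])
    R=[]
    for yaw in range(0,60,5):
        o=minimize(cost,t0,args=(yaw,),method="Nelder-Mead",options=dict(initial_simplex=t0+np.array([[0,0],[.003,0],[0,.003]]),xatol=1e-4,fatol=.05,maxiter=60))
        R.append((o.fun,yaw,*o.x))
    R.sort();return R
def tin(c,p):
    z=p[...,2];d=np.hypot(p[...,0]-.517,p[...,1]-.125)
    q=p[(z>.041)&(z<.049)&(d>.08)&(d<.11)]
    return least_squares(lambda t:np.hypot(q[:,0]-t[0],q[:,1]-t[1])-t[2],[.517,.125,.0935],loss="soft_l1",f_scale=.002).x,len(q)
E
cat > g.py <<'E'
from fit import *
c=dict(np.load("top0.npz"));p=cloud(c);print(tin(c,p))
T,_=tin(c,p)
for n,x,y,z in [("white",.5724,.101,.099),("green",.5588,.168,.099),("black",.5114,.0685,.099),("blue",.4922,.1744,.099),("grey",.4636,.1171,.099),("newA",.6127,-.171,.095),("newB",.4334,-.1655,.095)]:
    R=fitnut(c,x,y,z);xy=np.array(R[0][2:]);d=xy-T[:2]
    m=(np.abs(p[...,2]-z)<.003)&(np.hypot(p[...,0]-x,p[...,1]-y)<.018)
    print(n,xy.round(4),"depth",np.median(p[m],0).round(4),p[m].mean(0).round(4),"yaw",[(k[1],round(k[0],1)) for k in R[:4]],round(R[-1][0],1),"polar",np.hypot(*d).round(4),np.degrees(np.arctan2(d[1],d[0])).round(1))
E
python3 g.py
```

```text
(array([0.52143764, 0.12487823, 0.09348952]), 334)
white [0.5717 0.1025] depth [0.5725 0.1016 0.0994] [0.5732 0.1014 0.0992] yaw [(35, np.float64(44.9)), (40, np.float64(45.3)), (30, np.float64(49.0)), (45, np.float64(49.8))] 71.2 polar 0.055 -24.0
green [0.5588 0.1675] depth [0.5589 0.1688 0.0997] [0.5592 0.1683 0.0994] yaw [(40, np.float64(82.7)), (35, np.float64(82.8)), (45, np.float64(85.6)), (30, np.float64(90.5))] 123.4 polar 0.0567 48.7
black [0.513  0.0695] depth [0.512  0.0688 0.0989] [0.5125 0.0695 0.0989] yaw [(55, np.float64(54.5)), (50, np.float64(55.4)), (45, np.float64(59.2)), (0, np.float64(61.7))] 108.6 polar 0.056 -98.7
blue [0.4931 0.1754] depth [0.4936 0.1767 0.0991] [0.4937 0.1761 0.0991] yaw [(50, np.float64(70.4)), (45, np.float64(71.6)), (55, np.float64(73.8)), (0, np.float64(79.6))] 119.4 polar 0.0579 119.2
grey [0.4634 0.1174] depth [0.463  0.1185 0.0994] [0.4635 0.1179 0.0991] yaw [(30, np.float64(76.8)), (35, np.float64(82.6)), (25, np.float64(87.2)), (40, np.float64(87.4))] 128.1 polar 0.0585 -172.6
newA [ 0.6121 -0.1719] depth [ 0.6125 -0.1716  0.0952] [ 0.6126 -0.1717  0.0952] yaw [(15, np.float64(80.6)), (10, np.float64(81.3)), (5, np.float64(88.5)), (20, np.float64(92.1))] 130.8 polar 0.3103 -73.0
newB [ 0.4331 -0.1659] depth [ 0.4333 -0.1653  0.0955] [ 0.433  -0.1659  0.0952] yaw [(15, np.float64(51.8)), (20, np.float64(52.5)), (10, np.float64(53.6)), (25, np.float64(58.1))] 95.9 polar 0.3039 -106.9
```

{"fn": "play_rows", "kwargs": {"commands": [[[0.117, -0.1605, -0.024, 0, 0, -0.535, 0.58], [0.117, -0.1605, -0.024, 0, 0, -0.535, 0.58], [0.117, -0.1605, -0.024, 0, 0, -0.535, 0.58], [0.117, -0.1605, -0.024, 0, 0, -0.535, 0.58], [0.117, -0.1605, -0.024, 0, 0, -0.535, 0.58]]]}}

```text
time_s: 0.6
tcp_pos: [0.3409, 0.4184, 0.1974]
ee_rot: [[0.617, -0.787, -0.002], [-0.787, -0.617, -0.004], [0.002, 0.004, -1.0]]
wrist_force: [0.9, 0.5, -0.3]
gripper_width: 0.631
```

{"fn": "play_rows", "kwargs": {"commands": [[[0.117, -0.1605, -0.024, 0, 0, -0.535, 0.58], [0.117, -0.1605, -0.024, 0, 0, -0.535, 0.58], [0.117, -0.1605, -0.024, 0, 0, -0.535, 0.58], [0.117, -0.1605, -0.024, 0, 0, -0.535, 0.58], [0.117, -0.1605, -0.024, 0, 0, -0.535, 0.58]]]}}

```text
time_s: 1.1
tcp_pos: [0.4577, 0.2587, 0.1732]
ee_rot: [[0.129, -0.992, -0.002], [-0.992, -0.129, -0.002], [0.002, 0.003, -1.0]]
wrist_force: [-0.1, -1.1, 0.3]
gripper_width: 0.423
```

{"fn": "play_rows", "kwargs": {"commands": [[[0.117, -0.1605, -0.024, 0, 0, -0.535, 0.58], [0.117, -0.1605, -0.024, 0, 0, -0.535, 0.58], [0.117, -0.1605, -0.024, 0, 0, -0.535, 0.58], [0.117, -0.1605, -0.024, 0, 0, -0.535, 0.58], [0.117, -0.1605, -0.024, 0, 0, -0.535, 0.58]]]}}

```text
time_s: 1.6
tcp_pos: [0.5751, 0.099, 0.1489]
ee_rot: [[-0.394, -0.919, -0.002], [-0.919, 0.394, -0.001], [0.002, 0.001, -1.0]]
wrist_force: [-0.7, 0.8, -0.1]
gripper_width: 0.416
```

{"fn": "play_rows", "kwargs": {"commands": [[[-0.002, 0, -0.035, 0, 0, 0, 0.58], [-0.002, 0, -0.035, 0, 0, 0, 0.58], [-0.002, 0, -0.035, 0, 0, 0, 0.58], [-0.002, 0, -0.035, 0, 0, 0, 0.58]]]}}

```text
time_s: 2.0
tcp_pos: [0.5721, 0.1038, 0.117]
ee_rot: [[-0.386, -0.923, 0.002], [-0.923, 0.386, 0.0], [-0.001, -0.002, -1.0]]
wrist_force: [0.3, 0.2, 0.2]
gripper_width: 0.42
```

{"fn": "play_rows", "kwargs": {"commands": [[[0, -0.001, -0.033, 0, 0, 0, 0.58], [0, -0.001, -0.033, 0, 0, 0, 0.58], [0, -0.001, -0.033, 0, 0, 0, 0.58], [0, -0.001, -0.033, 0, 0, 0, 0.58]]]}}

```text
time_s: 2.4
tcp_pos: [0.5724, 0.1022, 0.0844]
ee_rot: [[-0.387, -0.922, 0.003], [-0.922, 0.387, 0.001], [-0.002, -0.002, -1.0]]
wrist_force: [-0.3, -0.3, 0.7]
gripper_width: 0.42
```

{"fn": "play_rows", "kwargs": {"commands": [[[0, 0, 0, 0, 0, 0, 1], [0, 0, 0, 0, 0, 0, 1], [0, 0, 0, 0, 0, 0, 1], [0, 0, 0, 0, 0, 0, 1]]]}}

```text
time_s: 2.8
tcp_pos: [0.5721, 0.1018, 0.0834]
ee_rot: [[-0.387, -0.922, 0.002], [-0.922, 0.387, 0.0], [-0.001, -0.002, -1.0]]
wrist_force: [0.7, 0.3, 3.7]
gripper_width: 0.272
```

{"fn": "play_rows", "kwargs": {"commands": [[[0.0023, -0.001, 0, 0, 0, 0, 1], [0.0046, -0.002, 0, 0, 0, 0, 1], [0.0046, -0.002, 0, 0, 0, 0, 1]]]}}

```text
time_s: 3.1
tcp_pos: [0.5759, 0.0996, 0.0833]
ee_rot: [[-0.387, -0.922, -0.0], [-0.922, 0.387, -0.0], [0.0, 0.0, -1.0]]
wrist_force: [-0.9, 0.4, 5.7]
gripper_width: 0.275
```

{"fn": "play_rows", "kwargs": {"commands": [[[0.0009, -0.0004, 0, 0, 0, 0, 1], [0.0009, -0.0004, 0, 0, 0, 0, 1]]]}}

```text
time_s: 3.3
tcp_pos: [0.5766, 0.0992, 0.0833]
ee_rot: [[-0.388, -0.922, -0.001], [-0.922, 0.388, -0.0], [0.0, 0.001, -1.0]]
wrist_force: [-3.1, 1.9, 5.5]
gripper_width: 0.275
```

{"fn": "play_rows", "kwargs": {"commands": [[[0.0009, -0.0004, 0, 0, 0, 0, 1], [0.0009, -0.0004, 0, 0, 0, 0, 1]]]}}

```text
time_s: 3.5
tcp_pos: [0.5767, 0.0991, 0.0833]
ee_rot: [[-0.388, -0.922, -0.002], [-0.922, 0.388, 0.0], [0.001, 0.002, -1.0]]
wrist_force: [-3.5, 2.3, 8.4]
gripper_width: 0.277
```

{"fn": "play_rows", "kwargs": {"commands": [[[0, 0, 0, 0, 0, 0, 0.58], [0, 0, 0, 0, 0, 0, 0.58], [0, 0, 0.025, 0, 0, 0, 0.58], [-0.01, 0.036, 0.025, 0, 0, 0, 0.58], [-0.019, 0.069, 0.025, 0, 0, 0, 0.58]]]}}

```text
time_s: 4.0
tcp_pos: [0.5591, 0.168, 0.1078]
ee_rot: [[-0.39, -0.921, 0.001], [-0.921, 0.39, 0.001], [-0.001, -0.001, -1.0]]
wrist_force: [0.6, -0.4, -0.9]
gripper_width: 0.416
```

{"fn": "play_rows", "kwargs": {"commands": [[[0, 0, 0, 0, 0, 0, 0.58], [0, 0, -0.012, 0, 0, 0, 0.58], [0, 0, -0.025, 0, 0, 0, 0.58], [0, 0, -0.025, 0, 0, 0, 0.58], [0, 0, -0.025, 0, 0, 0, 0.58]]]}}

```text
time_s: 4.5
tcp_pos: [0.5584, 0.1666, 0.0814]
ee_rot: [[-0.389, -0.921, -0.002], [-0.921, 0.389, -0.001], [0.002, 0.002, -1.0]]
wrist_force: [0.3, -0.1, -0.3]
gripper_width: 0.421
```

{"fn": "play_rows", "kwargs": {"commands": [[[0, 0, 0, 0, 0, 0, 1], [0, 0, 0, 0, 0, 0, 1], [0, 0, 0, 0, 0, 0, 1]]]}}

```text
time_s: 4.8
tcp_pos: [0.5588, 0.1675, 0.0826]
ee_rot: [[-0.388, -0.922, 0.0], [-0.922, 0.388, 0.0], [-0.0, -0.0, -1.0]]
wrist_force: [0.6, -0.1, -0.2]
gripper_width: 0.275
```

{"fn": "play_rows", "kwargs": {"commands": [[[0.004, -0.0027, 0, 0, 0, 0, 1], [0.0082, -0.0054, 0, 0, 0, 0, 1], [0.0126, -0.0081, 0, 0, 0, 0, 1], [0.0126, -0.0081, 0, 0, 0, 0, 1]]]}}

```text
time_s: 5.2
tcp_pos: [0.572, 0.159, 0.0826]
ee_rot: [[-0.388, -0.922, 0.0], [-0.922, 0.388, -0.001], [0.0, -0.0, -1.0]]
wrist_force: [0.6, -1.3, 0.8]
gripper_width: 0.272
```

{"fn": "play_rows", "kwargs": {"commands": [[[0.0008, 0.0006, 0, 0, 0, 0, 1], [0.0008, 0.0006, 0, 0, 0, 0, 1]]]}}

```text
time_s: 5.4
tcp_pos: [0.5721, 0.1595, 0.0827]
ee_rot: [[-0.388, -0.922, -0.001], [-0.922, 0.388, -0.001], [0.001, 0.0, -1.0]]
wrist_force: [-1.0, -4.7, 2.0]
gripper_width: 0.274
```

{"fn": "play_rows", "kwargs": {"commands": [[[0, 0, 0, 0, 0, 0, 0.58], [0, 0, 0, 0, 0, 0, 0.58], [0, 0, 0.025, 0, 0, 0, 0.58], [-0.025, -0.04, 0.025, 0, 0, 0.14, 0.58], [-0.05, -0.08, 0.025, 0, 0, 0.28, 0.58]]]}}

```text
time_s: 5.9
tcp_pos: [0.5225, 0.0809, 0.1079]
ee_rot: [[-0.11, -0.994, 0.002], [-0.994, 0.11, 0.001], [-0.002, -0.002, -1.0]]
wrist_force: [0.9, -1.1, -0.7]
gripper_width: 0.418
```

{"fn": "play_rows", "kwargs": {"commands": [[[-0.0095, -0.0105, 0, 0, 0, 0, 0.58], [-0.0095, -0.0105, 0, 0, 0, 0, 0.58], [-0.0095, -0.0105, -0.012, 0, 0, 0, 0.58], [-0.0095, -0.0105, -0.024, 0, 0, 0, 0.58], [-0.0095, -0.0105, -0.024, 0, 0, 0, 0.58]]]}}

```text
time_s: 6.4
tcp_pos: [0.5117, 0.0701, 0.0808]
ee_rot: [[-0.118, -0.993, -0.005], [-0.993, 0.118, -0.002], [0.002, 0.004, -1.0]]
wrist_force: [-0.1, -0.1, -0.2]
gripper_width: 0.421
```

{"fn": "play_rows", "kwargs": {"commands": [[[0, 0, 0, 0, 0, 0, 1], [0, 0, 0, 0, 0, 0, 1], [0, 0, 0, 0, 0, 0, 1]]]}}

```text
time_s: 6.7
tcp_pos: [0.5128, 0.07, 0.0835]
ee_rot: [[-0.118, -0.993, 0.0], [-0.993, 0.118, 0.0], [-0.0, -0.0, -1.0]]
wrist_force: [-0.8, -0.3, -2.0]
gripper_width: 0.274
```

{"fn": "play_rows", "kwargs": {"commands": [[[0.0047, -0.0019, 0, 0, 0, 0, 1], [0.0095, -0.0038, 0, 0, 0, 0, 1], [0.0143, -0.0057, 0, 0, 0, 0, 1], [0.0143, -0.0057, 0, 0, 0, 0, 1]]]}}

```text
time_s: 7.1
tcp_pos: [0.5274, 0.0647, 0.0837]
ee_rot: [[-0.119, -0.993, 0.0], [-0.993, 0.119, 0.002], [-0.002, 0.0, -1.0]]
wrist_force: [-2.9, 4.1, 0.5]
gripper_width: 0.271
```

{"fn": "play_rows", "kwargs": {"commands": [[[0, -0.001, 0, 0, 0, 0, 1], [0, -0.001, 0, 0, 0, 0, 1]]]}}

```text
time_s: 7.3
tcp_pos: [0.5274, 0.0643, 0.0839]
ee_rot: [[-0.119, -0.993, 0.001], [-0.993, 0.119, 0.002], [-0.003, -0.001, -1.0]]
wrist_force: [-3.0, 5.8, 0.1]
gripper_width: 0.273
```

{"fn": "play_rows", "kwargs": {"commands": [[[0, 0, 0, 0, 0, 0, 0.58], [0, 0, 0, 0, 0, 0, 0.58], [0, 0, 0.025, 0, 0, 0, 0.58], [-0.013, 0.046, 0.025, 0, 0, -0.05, 0.58], [-0.026, 0.092, 0.025, 0, 0, -0.05, 0.58]]]}}

```text
time_s: 7.8
tcp_pos: [0.5019, 0.1551, 0.1095]
ee_rot: [[-0.172, -0.985, 0.002], [-0.985, 0.172, 0.001], [-0.001, -0.002, -1.0]]
wrist_force: [0.4, 0.1, -0.8]
gripper_width: 0.419
```

{"fn": "play_rows", "kwargs": {"commands": [[[-0.008, 0.0202, 0, 0, 0, 0, 0.58], [-0.008, 0.0202, 0, 0, 0, 0, 0.58], [-0.008, 0.0202, -0.012, 0, 0, 0, 0.58], [-0.008, 0.0202, -0.024, 0, 0, 0, 0.58], [-0.008, 0.0202, -0.024, 0, 0, 0, 0.58]]]}}

```text
time_s: 8.3
tcp_pos: [0.4917, 0.1732, 0.082]
ee_rot: [[-0.169, -0.986, -0.005], [-0.986, 0.169, -0.003], [0.004, 0.004, -1.0]]
wrist_force: [-0.2, -1.0, -0.4]
gripper_width: 0.421
```

{"fn": "play_rows", "kwargs": {"commands": [[[0, 0, 0, 0, 0, 0, 1], [0, 0, 0, 0, 0, 0, 1], [0, 0, 0, 0, 0, 0, 1]]]}}

```text
time_s: 8.6
tcp_pos: [0.4931, 0.175, 0.0846]
ee_rot: [[-0.168, -0.986, 0.0], [-0.986, 0.168, 0.0], [-0.0, -0.0, -1.0]]
wrist_force: [0.6, 0.5, -1.2]
gripper_width: 0.273
```

{"fn": "play_rows", "kwargs": {"commands": [[[0.006, 0.0025, 0, 0, 0, 0, 1], [0.012, 0.005, 0, 0, 0, 0, 1], [0.018, 0.0075, 0, 0, 0, 0, 1], [0.024, 0.01, 0, 0, 0, 0, 1], [0.024, 0.01, 0, 0, 0, 0, 1]]]}}

```text
time_s: 9.1
tcp_pos: [0.5185, 0.1862, 0.0846]
ee_rot: [[-0.167, -0.986, 0.002], [-0.986, 0.167, 0.001], [-0.001, -0.002, -1.0]]
wrist_force: [0.8, 1.1, -1.1]
gripper_width: 0.268
```

{"fn": "play_rows", "kwargs": {"commands": [[[0, 0.001, 0, 0, 0, 0, 1], [0, 0.001, 0, 0, 0, 0, 1]]]}}

```text
time_s: 9.3
tcp_pos: [0.5172, 0.1864, 0.0846]
ee_rot: [[-0.167, -0.986, 0.001], [-0.986, 0.167, 0.0], [-0.0, -0.001, -1.0]]
wrist_force: [0.7, 0.3, -1.5]
gripper_width: 0.275
```

{"fn": "play_rows", "kwargs": {"commands": [[[0, 0.001, 0, 0, 0, 0, 1], [0, 0.001, 0, 0, 0, 0, 1]]]}}

```text
time_s: 9.5
tcp_pos: [0.517, 0.187, 0.0848]
ee_rot: [[-0.167, -0.986, 0.0], [-0.986, 0.167, -0.001], [0.0, -0.0, -1.0]]
wrist_force: [2.1, -2.3, 1.6]
gripper_width: 0.271
```

{"fn": "play_rows", "kwargs": {"commands": [[[0, 0.0005, 0, 0, 0, 0, 1], [0, 0.0005, 0, 0, 0, 0, 1]]]}}

```text
time_s: 9.7
tcp_pos: [0.517, 0.1873, 0.0849]
ee_rot: [[-0.167, -0.986, 0.0], [-0.986, 0.167, -0.001], [0.001, -0.0, -1.0]]
wrist_force: [1.1, -3.8, 2.6]
gripper_width: 0.272
```

{"fn": "play_rows", "kwargs": {"commands": [[[0, 0, 0, 0, 0, 0, 0.58], [0, 0, 0, 0, 0, 0, 0.58], [0, 0, 0.025, 0, 0, 0, 0.58], [-0.025, -0.032, 0.025, 0, 0, -0.14, 0.58], [-0.05, -0.064, 0.025, 0, 0, -0.28, 0.58]]]}}

```text
time_s: 10.2
tcp_pos: [0.4667, 0.1243, 0.1096]
ee_rot: [[-0.437, -0.899, 0.001], [-0.899, 0.437, 0.002], [-0.002, -0.0, -1.0]]
wrist_force: [0.0, -1.2, -0.3]
gripper_width: 0.415
```

{"fn": "play_rows", "kwargs": {"commands": [[[-0.004, -0.006, 0, 0, 0, -0.07, 0.58], [-0.004, -0.006, 0, 0, 0, -0.07, 0.58], [-0.004, -0.006, -0.013, 0, 0, -0.07, 0.58], [-0.004, -0.006, -0.026, 0, 0, -0.07, 0.58], [-0.004, -0.006, -0.026, 0, 0, -0.07, 0.58]]]}}

```text
time_s: 10.7
tcp_pos: [0.4626, 0.1183, 0.0821]
ee_rot: [[-0.494, -0.87, -0.003], [-0.87, 0.494, -0.001], [0.002, 0.002, -1.0]]
wrist_force: [0.1, -0.0, -0.3]
gripper_width: 0.415
```

{"fn": "play_rows", "kwargs": {"commands": [[[0, 0, 0, 0, 0, 0, 1], [0, 0, 0, 0, 0, 0, 1], [0, 0, 0, 0, 0, 0, 1]]]}}

```text
time_s: 11.0
tcp_pos: [0.4636, 0.1183, 0.0841]
ee_rot: [[-0.495, -0.869, 0.001], [-0.869, 0.495, 0.001], [-0.001, -0.001, -1.0]]
wrist_force: [0.6, 0.0, 0.7]
gripper_width: 0.269
```

{"fn": "play_rows", "kwargs": {"commands": [[[0.002, -0.007, 0, 0, 0, 0, 1], [0.004, -0.014, 0, 0, 0, 0, 1], [0.006, -0.021, 0, 0, 0, 0, 1], [0.0083, -0.029, 0, 0, 0, 0, 1], [0.0083, -0.029, 0, 0, 0, 0, 1]]]}}

```text
time_s: 11.5
tcp_pos: [0.472, 0.0879, 0.0841]
ee_rot: [[-0.496, -0.868, 0.001], [-0.868, 0.496, 0.0], [-0.001, -0.001, -1.0]]
wrist_force: [0.0, -1.6, 4.1]
gripper_width: 0.27
```

{"fn": "play_rows", "kwargs": {"commands": [[[-0.0008, -0.0006, 0, 0, 0, 0, 1], [-0.0008, -0.0006, 0, 0, 0, 0, 1]]]}}

```text
time_s: 11.7
tcp_pos: [0.4716, 0.0882, 0.0841]
ee_rot: [[-0.495, -0.869, 0.002], [-0.869, 0.495, 0.0], [-0.002, -0.002, -1.0]]
wrist_force: [2.9, -1.1, 3.7]
gripper_width: 0.272
```

{"fn": "play_rows", "kwargs": {"commands": [[[0, 0, 0, 0, 0, 0, 0.58], [0, 0, 0, 0, 0, 0, 0.58], [0, 0, 0.025, 0, 0, 0, 0.5], [-0.007, -0.047, 0.04, 0, 0, -0.14, 0.5], [-0.014, -0.094, 0.04, 0, 0, -0.25, 0.5]]]}}

```text
time_s: 12.2
tcp_pos: [0.4568, -0.0056, 0.1248]
ee_rot: [[-0.696, -0.719, 0.002], [-0.719, 0.696, 0.001], [-0.002, -0.001, -1.0]]
wrist_force: [1.2, -1.8, -0.9]
gripper_width: 0.49
```

{"fn": "play_rows", "kwargs": {"commands": [[[-0.007, -0.047, 0, 0, 0, 0, 0.5], [-0.014, -0.094, 0, 0, 0, 0, 0.5], [-0.021, -0.141, 0, 0, 0, 0, 0.5], [-0.023, -0.159, 0, 0, 0, 0, 0.5], [-0.023, -0.159, 0, 0, 0, 0, 0.5]]]}}

```text
time_s: 12.7
tcp_pos: [0.4317, -0.1664, 0.1226]
ee_rot: [[-0.698, -0.716, -0.003], [-0.716, 0.698, 0.001], [0.002, 0.003, -1.0]]
wrist_force: [0.4, 0.6, 0.2]
gripper_width: 0.499
```

```bash
cat > chk.py <<'E'
import sys
from fit import *
c=r.capture("top");p=cloud(c);tag=sys.argv[1]
T,k=tin(c,p);print("tin",T.round(4),k,"tcp",r.sense()["tcp_pos"].round(4))
z=p[...,2];m=((z>0.088)&(z<0.112)&(np.hypot(p[...,0]-.52,p[...,1]-.125)<.085)).astype(np.uint8)
N,L,S,C=cv2.connectedComponentsWithStats(m)
for i in range(1,N):
    if S[i,4]<30: continue
    x,y=world(c,*C[i],.099)[:2];zz=np.percentile(z[L==i],70);R=fitnut(c,x,y,.099)[0];d=np.array(R[2:])-T[:2]
    print(np.array(R[2:]).round(4),"yaw",R[1],"ztop",zz.round(4),"polar",np.hypot(*d).round(4),np.degrees(np.arctan2(d[1],d[0])).round(1),c["image"][int(C[i,1])+8,int(C[i,0])+3])
save(tag+".png",cv2.resize(c["image"][175:285,160:290],None,fx=5,fy=5,interpolation=cv2.INTER_CUBIC))
E
python3 chk.py chk1
```

```text
tin [0.5214 0.125  0.0937] 209 tcp [ 0.4322 -0.1653  0.1227]
[0.5758 0.1   ] yaw 35 ztop 0.1007 polar 0.0599 -24.7 [206 206 203]
[0.5717 0.1594] yaw 40 ztop 0.1005 polar 0.061 34.3 [59 99 71]
[0.517  0.1869] yaw 50 ztop 0.1004 polar 0.062 94.0 [ 53  98 165]
```

View pics/chk1.png

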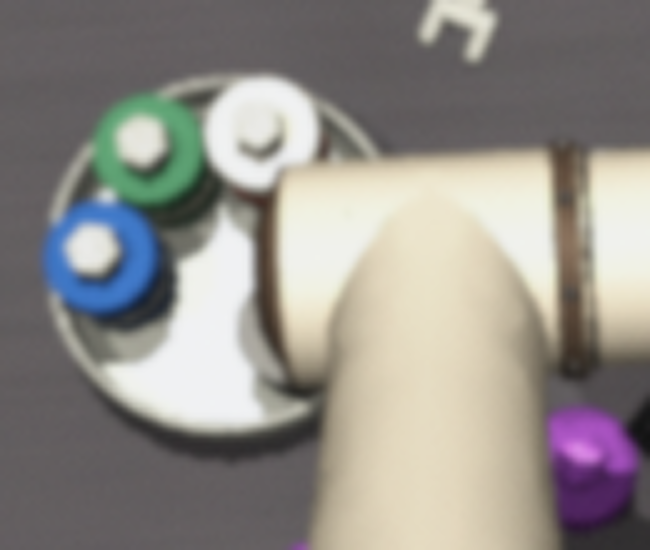

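The crop shows green (140,140), white (260,130) and blue (95,250) standing at the wall. The arm hides black and grey. Camera and arm agree to about 0.5 mm.

{"fn": "play_rows", "kwargs": {"commands": [[[0.001, -0.0005, -0.02, 0, 0, 0, 0.58], [0.001, -0.0005, -0.042, 0, 0, 0, 0.58], [0.001, -0.0005, -0.042, 0, 0, 0, 0.58], [0.001, -0.0005, -0.042, 0, 0, 0, 0.58]]]}}

```text
time_s: 13.15
tcp_pos: [0.4344, -0.1644, 0.0815]
ee_rot: [[-0.693, -0.721, -0.001], [-0.721, 0.693, -0.0], [0.001, 0.001, -1.0]]
wrist_force: [0.1, -0.0, 1.5]
gripper_width: 0.42
```

{"fn": "play_rows", "kwargs": {"commands": [[[0, 0, 0, 0, 0, 0, 1], [0, 0, 0, 0, 0, 0, 1], [0, 0, 0, 0, 0, 0, 1], [0, 0, 0, 0, 0, 0, 1]]]}}

```text
time_s: 13.55
tcp_pos: [0.4349, -0.1652, 0.0824]
ee_rot: [[-0.695, -0.719, 0.001], [-0.719, 0.695, 0.0], [-0.001, -0.001, -1.0]]
wrist_force: [-0.5, 2.0, 4.6]
gripper_width: 0.271
```

{"fn": "play_rows", "kwargs": {"commands": [[[0, 0, 0.02, 0, 0, 0, 1], [0, 0, 0.05, 0, 0, 0, 1], [0, 0, 0.09, 0, 0, 0, 1], [0, 0, 0.12, 0, 0, 0, 1], [0, 0, 0.12, 0, 0, 0, 1]]]}}

```text
time_s: 14.05
tcp_pos: [0.4369, -0.1658, 0.2056]
ee_rot: [[-0.694, -0.72, 0.009], [-0.72, 0.694, -0.001], [-0.006, -0.008, -1.0]]
wrist_force: [0.5, -1.0, -2.5]
gripper_width: 0.269
```

{"fn": "play_rows", "kwargs": {"commands": [[[0.013, 0.045, 0, 0, 0, 0, 1], [0.026, 0.09, 0, 0, 0, 0, 1], [0.039, 0.135, 0, 0, 0, 0, 1], [0.052, 0.18, 0, 0, 0, 0, 1], [0.065, 0.225, 0, 0, 0, 0, 1]]]}}

```text
time_s: 14.55
tcp_pos: [0.4984, 0.0612, 0.1997]
ee_rot: [[-0.695, -0.719, -0.003], [-0.719, 0.695, -0.001], [0.003, 0.002, -1.0]]
wrist_force: [-0.1, -1.0, -3.2]
gripper_width: 0.271
```

{"fn": "play_rows", "kwargs": {"commands": [[[0.012, 0.045, 0, 0, 0, 0, 1], [0.0195, 0.0675, 0, 0, 0, 0, 1], [0.0195, 0.0675, 0, 0, 0, 0, 1], [0.0195, 0.0675, -0.01, 0, 0, 0, 1], [0.0195, 0.0675, -0.01, 0, 0, 0, 1]]]}}

```text
time_s: 15.05
tcp_pos: [0.5168, 0.1257, 0.1886]
ee_rot: [[-0.696, -0.718, -0.006], [-0.718, 0.696, -0.002], [0.006, 0.003, -1.0]]
wrist_force: [-0.8, -0.7, -4.1]
gripper_width: 0.27
```

```bash
cat > tilt.py <<'E'
from h import *
import sys
c=r.capture("scene");s=r.sense();R=s["ee_rot"];print(s["tcp_pos"].round(4),R[:,2].round(4),s["wrist_force"].round(2),s["time_s"])
u,v=pix(c,s["tcp_pos"]-[0,0,.04]).astype(int);print(u,v)
save(sys.argv[1],cv2.resize(c["image"][max(v-60,0):v+60,u-60:u+60],None,fx=5,fy=5,interpolation=cv2.INTER_CUBIC))
p=cloud(c);m=(p[...,2]>s["tcp_pos"][2]-.075)&(p[...,2]<s["tcp_pos"][2]-.015)&(np.hypot(*(p[...,:2]-s["tcp_pos"][:2]).transpose(2,0,1))<.045)
q=p[m]
from scipy.optimize import least_squares
o=least_squares(lambda t:np.hypot(q[:,0]-t[0]-t[2]*(q[:,2]-q[:,2].mean()),q[:,1]-t[1]-t[3]*(q[:,2]-q[:,2].mean()))-.03,[*s["tcp_pos"][:2],0,0],loss="soft_l1",f_scale=.001)
print(len(q),"can axis",o.x.round(4),"rel tcp",(o.x[:2]-s["tcp_pos"][:2]).round(4),"rms",np.sqrt((o.fun**2).mean()))
E
python3 tilt.py held1.png
```

```text
[0.5174 0.1257 0.1896] [-0.0042 -0.0018 -1.    ] [-0.17  0.05 -3.65] 15.1
342 199
343 can axis [0.5149 0.1193 0.052  0.0524] rel tcp [-0.0025 -0.0064] rms 0.001752256382475465
```

View pics/held1.png

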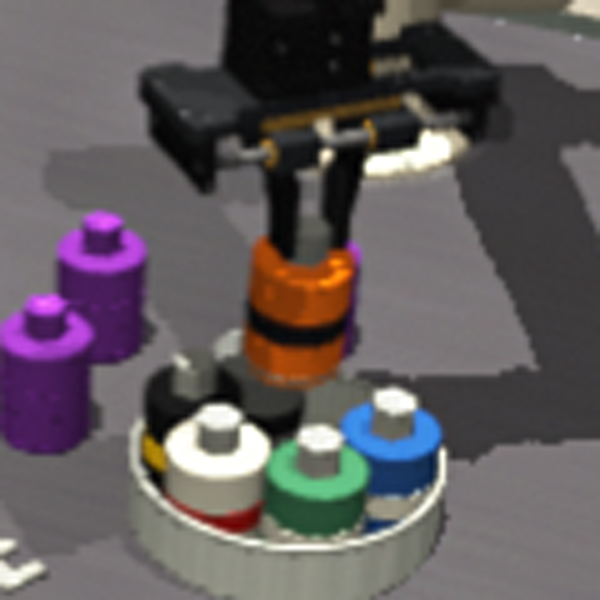

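The held can hangs about 4° off upright in the picture, with its foot at (290,375) shifted left of its top at (305,250). I'll tilt the tool to correct this and measure again, using newA (standing on the bench) as the reference for the scene camera.

{"fn": "play_rows", "kwargs": {"commands": [[[0, 0, 0, 0.025, -0.025, 0, 1], [0, 0, 0, 0.0525, -0.051, 0, 1], [0, 0, 0, 0.0525, -0.051, 0, 1], [0, 0, 0, 0.0525, -0.051, 0, 1]]]}}

```text
time_s: 15.5
tcp_pos: [0.5188, 0.1263, 0.1917]
ee_rot: [[-0.694, -0.719, 0.051], [-0.717, 0.696, 0.052], [-0.072, -0.0, -0.997]]
wrist_force: [-0.0, 0.5, -2.9]
gripper_width: 0.271
```

```bash
cat > axis.py <<'E'
from h import *
from scipy.optimize import least_squares
def axisfit(c,p,x,y,zf,lo=.008,hi=.068,orange=True):
    z=p[...,2]-zf;im=c["image"].astype(int)
    m=(z>lo)&(z<hi)&(np.hypot(p[...,0]-x,p[...,1]-y)<.05)
    if orange:
        m2=(im[...,0]>60)&(im[...,0]>im[...,2]*2.2)&(im[...,0]>1.3*im[...,1])
        m2=cv2.morphologyEx(m2.astype(np.uint8),cv2.MORPH_CLOSE,np.ones((9,3),np.uint8))>0
        m&=m2
    m=cv2.erode(m.astype(np.uint8),np.ones((3,3)))>0
    q=p[m];zc=zf+.0375
    o=least_squares(lambda t:np.hypot(q[:,0]-t[0]-t[2]*(q[:,2]-zc),q[:,1]-t[1]-t[3]*(q[:,2]-zc))-.03,[x,y,0,0],loss="soft_l1",f_scale=.001)
    return o.x,len(q),np.sqrt((o.fun**2).mean())
if __name__=="__main__":
    c=r.capture("scene");p=cloud(c);s=r.sense();t=s["tcp_pos"];print(t.round(4),s["ee_rot"].round(3).tolist(),s["wrist_force"].round(1))
    for n,a in (("held",(t[0],t[1],t[2]-.0824)),("newA",(.6121,-.1719,0))):
        o,k,e=axisfit(c,p,*a);print(n,o.round(4),k,e.round(4),"rel",(o[:2]-a[:2]).round(4))
    for n,a in (("purp1",(.5034,-.0456,0)),("purp3",(.3339,.0777,0))):
        o,k,e=axisfit(c,p,*a,orange=False);print(n,o.round(4),k,e.round(4),"rel",(o[:2]-a[:2]).round(4))
    c0=dict(np.load("scene0.npz"));o,k,e=axisfit(c0,cloud(c0),.4331,-.1659,0);print("newB initially",o.round(4),k,e.round(4))
E
python3 axis.py
```

```text
[0.519  0.1266 0.1917] [[-0.693, -0.719, 0.051], [-0.717, 0.695, 0.052], [-0.073, -0.0, -0.997]] [-0.2  0.5 -1.9]
held [ 0.5191  0.1223 -0.0108  0.0368] 263 0.002 rel [ 0.0001 -0.0043]
newA [ 0.6133 -0.1723  0.0202 -0.0167] 193 0.0023 rel [ 0.0012 -0.0004]
purp1 [ 0.5036 -0.0457 -0.0033  0.0022] 207 0.0022 rel [ 0.0002 -0.0001]
purp3 [0.3339 0.0777 0.     0.    ] 0 nan rel [0. 0.]
newB initially [ 0.4336 -0.1655  0.0423 -0.0549] 165 0.0025axis.py:13: RuntimeWarning: Mean of empty slice.
  return o.x,len(q),np.sqrt((o.fun**2).mean())
  ret = ret.dtype.type(ret / rcount)
```

```bash
cat > sil.py <<'E'
from fit import *
import sys
def circ(o,ax,h,rad):
    ax=ax/np.linalg.norm(ax);e1=np.cross(ax,[0,1,0]);e1/=np.linalg.norm(e1);e2=np.cross(ax,e1)
    return [o+ax*h+rad*(np.cos(a)*e1+np.sin(a)*e2) for a in np.linspace(0,6.283,25)]
def silfit(c,x,y,zf):
    n=61;u0,v0=(pix(c,(x,y,zf+.04))-n//2).round().astype(int);W=c["image"][v0:v0+n,u0:u0+n].astype(int)
    hsv=cv2.cvtColor(c["image"][v0:v0+n,u0:u0+n],cv2.COLOR_RGB2HSV).astype(int)
    m=((hsv[...,0]>4)&(hsv[...,0]<19)&(hsv[...,1]>150)&(hsv[...,2]>55)).astype(np.float32)
    m=cv2.morphologyEx(m,cv2.MORPH_CLOSE,np.ones((11,1),np.uint8))
    N,L,S,C=cv2.connectedComponentsWithStats(m.astype(np.uint8));m=(L==1+np.argmax(S[1:,4])).astype(np.float32)
    m=cv2.GaussianBlur(m,(0,0),.7)
    def cost(t):
        ax=np.array([t[2],t[3],1.]);o=np.array([t[0],t[1],zf+.0375])
        return ((mask(c,circ(o,ax,-.0375,.0295)+circ(o,ax,.0375,.029),u0,v0,n)-m)**2).sum()
    t0=np.array([x,y,0,0.]);o=minimize(cost,t0,method="Nelder-Mead",options=dict(initial_simplex=t0+np.vstack([np.zeros(4),np.diag([.004,.004,.08,.08])]),maxiter=300,xatol=1e-4,fatol=.01))
    return o.x,o.fun,cost(np.r_[o.x[:2],0,0])
if __name__=="__main__":
    c=r.capture("scene");s=r.sense();t=s["tcp_pos"]
    print(t.round(4),"held",*silfit(c,t[0],t[1],t[2]-.0824));print("newA",*silfit(c,.6121,-.1719,0))
    c0=dict(np.load("scene0.npz"));print("newB0",*silfit(c0,.4331,-.1659,0));print("newA0",*silfit(c0,.6121,-.1719,0))
    u,v=pix(c,t-[0,0,.04]).astype(int);save(sys.argv[1],cv2.resize(c["image"][v-50:v+50,u-50:u+50],None,fx=6,fy=6,interpolation=cv2.INTER_CUBIC))
E
python3 sil.py held2.png
```

```text
[0.5191 0.1268 0.1916] held [0.52342104 0.1250303  0.07461756 0.0248634 ] 64.42605590820312 66.414986
newA [ 0.61409934 -0.17275678  0.06242743  0.0435742 ] 61.33356857299805 63.073433
newB0 [ 0.43522939 -0.16650326  0.00884311  0.00847614] 38.12089920043945 38.529156
newA0 [ 0.61375771 -0.17297894  0.03414336  0.01706958] 58.018394470214844 59.222057
```

View pics/held2.png

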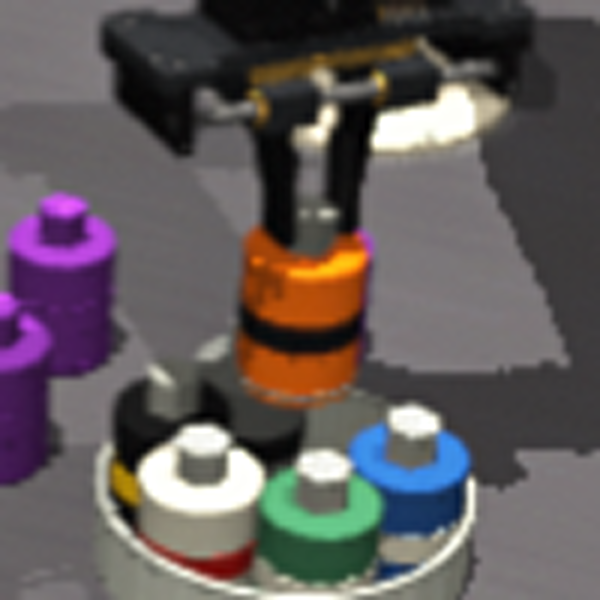

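Still a few degrees off, because the first grip was about 2 mm off the nut's axis. I'll set it down on a free patch of bench, centre it by gripping across two pairs of flats, and lift it with the tool vertical.

{"fn": "play_rows", "kwargs": {"commands": [[[-0.03, -0.036, 0.005, 0, 0, 0, 1], [-0.06, -0.072, 0.005, 0, 0, 0, 1], [-0.089, -0.107, 0.005, 0, 0, 0, 1], [-0.089, -0.107, -0.02, 0, 0, 0, 1], [-0.089, -0.107, -0.05, 0, 0, 0, 1]]]}}

```text
time_s: 16.1
tcp_pos: [0.4309, 0.0197, 0.1429]
ee_rot: [[-0.693, -0.719, 0.057], [-0.717, 0.695, 0.054], [-0.078, -0.003, -0.997]]
wrist_force: [0.9, 0.7, -3.8]
gripper_width: 0.275
```

{"fn": "play_rows", "kwargs": {"commands": [[[0, 0, -0.025, 0, 0, 0, 1], [0, 0, -0.04, 0, 0, 0, 1], [0, 0, -0.05, 0, 0, 0, 1], [0, 0, -0.05, 0, 0, 0, 1]]]}}

```text
time_s: 16.5
tcp_pos: [0.4295, 0.02, 0.0906]
ee_rot: [[-0.693, -0.719, 0.048], [-0.718, 0.695, 0.051], [-0.071, 0.001, -0.998]]
wrist_force: [-0.8, -0.4, -2.9]
gripper_width: 0.271
```

{"fn": "play_rows", "kwargs": {"commands": [[[0, 0, -0.003, 0, 0, 0, 1], [0, 0, -0.006, 0, 0, 0, 1], [0, 0, -0.008, 0, 0, 0, 1]]]}}

```text
time_s: 16.8
tcp_pos: [0.4304, 0.0204, 0.0839]
ee_rot: [[-0.693, -0.719, 0.052], [-0.717, 0.695, 0.053], [-0.074, -0.001, -0.997]]
wrist_force: [0.2, 0.4, -2.4]
gripper_width: 0.271
```

{"fn": "play_rows", "kwargs": {"commands": [[[0, 0, 0, 0, 0, 0, 0.58], [0, 0, 0, 0, 0, 0, 0.58], [0, 0, 0.025, -0.0525, 0.051, 0, 0.58], [0, 0, 0.025, -0.0525, 0.051, 0.15, 0.58], [0, 0, 0.025, -0.0525, 0.051, 0.3, 0.58]]]}}

```text
time_s: 17.3
tcp_pos: [0.4312, 0.0208, 0.1098]
ee_rot: [[-0.445, -0.895, -0.006], [-0.895, 0.445, 0.007], [-0.004, 0.009, -1.0]]
wrist_force: [0.5, 0.8, -0.6]
gripper_width: 0.419
```

{"fn": "play_rows", "kwargs": {"commands": [[[-0.001, -0.001, 0, 0, 0, 0.15, 0.58], [-0.001, -0.001, 0, 0, 0, 0.3, 0.58], [-0.001, -0.001, 0, 0, 0, 0.45, 0.58], [-0.001, -0.001, 0, 0, 0, 0.6, 0.58], [-0.001, -0.001, 0, 0, 0, 0.742, 0.58]]]}}

```text
time_s: 17.8
tcp_pos: [0.4296, 0.0194, 0.1092]
ee_rot: [[0.276, -0.961, -0.009], [-0.961, -0.276, -0.001], [-0.001, 0.009, -1.0]]
wrist_force: [0.6, -0.1, -0.1]
gripper_width: 0.42
```

{"fn": "play_rows", "kwargs": {"commands": [[[0, 0, 0, 0, 0, 0, 0.58], [0, 0, -0.015, 0, 0, 0, 0.58], [0, 0, -0.028, 0, 0, 0, 0.58], [0, 0, -0.028, 0, 0, 0, 0.58], [0, 0, -0.028, 0, 0, 0, 0.58]]]}}

```text
time_s: 18.3
tcp_pos: [0.4293, 0.0192, 0.0809]
ee_rot: [[0.269, -0.963, -0.01], [-0.963, -0.269, -0.002], [-0.001, 0.011, -1.0]]
wrist_force: [-0.0, -0.0, -0.7]
gripper_width: 0.418
```

{"fn": "play_rows", "kwargs": {"commands": [[[0, 0, 0, 0, 0, 0, 1], [0, 0, 0, 0, 0, 0, 1], [0, 0, 0, 0, 0, 0, 1]]]}}

```text
time_s: 18.6
tcp_pos: [0.4292, 0.0193, 0.0811]
ee_rot: [[0.27, -0.963, -0.01], [-0.963, -0.27, -0.002], [-0.001, 0.01, -1.0]]
wrist_force: [-0.5, 0.1, 1.5]
gripper_width: 0.273
```

{"fn": "play_rows", "kwargs": {"commands": [[[0, 0, 0, 0, 0, 0, 0.58], [0, 0, 0, 0, 0, 0, 0.58], [0, 0, 0.028, 0.001, -0.01, 0, 0.58], [0, 0, 0.028, 0.001, -0.01, 0, 0.58]]]}}

```text
time_s: 19.0
tcp_pos: [0.431, 0.0198, 0.111]
ee_rot: [[0.271, -0.962, 0.005], [-0.963, -0.271, 0.001], [0.001, -0.005, -1.0]]
wrist_force: [0.4, 0.1, -0.2]
gripper_width: 0.414
```

{"fn": "play_rows", "kwargs": {"commands": [[[0, 0, 0, 0, 0, 0.15, 0.58], [0, 0, 0, 0, 0, 0.3, 0.58], [0, 0, 0, 0, 0, 0.45, 0.58], [0, 0, 0, 0, 0, 0.6, 0.58], [0, 0, 0, 0, 0, 0.74, 0.58]]]}}

```text
time_s: 19.5
tcp_pos: [0.4288, 0.0192, 0.1082]
ee_rot: [[0.852, -0.524, -0.0], [-0.524, -0.852, -0.001], [0.0, 0.001, -1.0]]
wrist_force: [-0.5, -0.9, -0.7]
gripper_width: 0.417
```

{"fn": "play_rows", "kwargs": {"commands": [[[0, 0, 0, 0, 0, 0.15, 0.58], [0, 0, 0, 0, 0, 0.307, 0.58], [0, 0, 0, 0, 0, 0.307, 0.58], [0, 0, -0.014, 0, 0, 0.307, 0.58], [0, 0, -0.028, 0, 0, 0.307, 0.58]]]}}

```text
time_s: 20.0
tcp_pos: [0.4293, 0.0193, 0.0804]
ee_rot: [[0.968, -0.251, 0.002], [-0.251, -0.968, -0.0], [0.002, 0.0, -1.0]]
wrist_force: [-0.4, 0.0, -0.3]
gripper_width: 0.422
```

{"fn": "play_rows", "kwargs": {"commands": [[[0, 0, 0, 0, 0, 0, 0.58], [0, 0, 0, 0, 0, 0, 0.58], [0, 0, 0, 0, 0, 0, 1], [0, 0, 0, 0, 0, 0, 1], [0, 0, 0, 0, 0, 0, 1]]]}}

```text
time_s: 20.5
tcp_pos: [0.4292, 0.0192, 0.0811]
ee_rot: [[0.969, -0.248, 0.001], [-0.248, -0.969, -0.001], [0.001, 0.001, -1.0]]
wrist_force: [0.1, -0.6, 0.5]
gripper_width: 0.269
```

{"fn": "play_rows", "kwargs": {"commands": [[[0, 0, 0.015, 0, 0, 0, 1], [0, 0, 0.04, 0, 0, 0, 1], [0, 0, 0.07, 0, 0, 0, 1], [0, 0, 0.1, 0, 0, 0, 1], [0, 0, 0.115, 0, 0, 0, 1]]]}}

```text
time_s: 21.0
tcp_pos: [0.4295, 0.0194, 0.1978]
ee_rot: [[0.969, -0.248, 0.004], [-0.248, -0.969, 0.0], [0.004, -0.001, -1.0]]
wrist_force: [0.1, 0.2, -2.9]
gripper_width: 0.274
```

{"fn": "play_rows", "kwargs": {"commands": [[[0.015, 0.018, 0, 0, 0, 0, 1], [0.04, 0.046, 0, 0, 0, 0, 1], [0.065, 0.075, 0, 0, 0, 0, 1], [0.085, 0.098, 0, 0, 0, 0, 1], [0.0915, 0.1063, 0, 0, 0, 0, 1]]]}}

```text
time_s: 21.5
tcp_pos: [0.5217, 0.1275, 0.1945]
ee_rot: [[0.969, -0.247, -0.0], [-0.247, -0.969, -0.001], [0.0, 0.001, -1.0]]
wrist_force: [-0.4, -0.5, -3.5]
gripper_width: 0.271
```

{"fn": "play_rows", "kwargs": {"commands": [[[0, 0, 0, 0, 0, 0, 1], [0, 0, 0, 0, 0, 0, 1], [0, 0, 0, 0, 0, 0, 1]]]}}

```text
time_s: 21.8
tcp_pos: [0.5193, 0.1245, 0.1954]
ee_rot: [[0.969, -0.248, -0.001], [-0.248, -0.969, -0.001], [-0.0, 0.002, -1.0]]
wrist_force: [-0.7, 0.1, -2.8]
gripper_width: 0.27
```

```bash
python3 sil.py held3.png; python3 axis.py 2>/dev/null | head -2
```

```text
[0.5195 0.1245 0.1956] held [0.52213941 0.12254392 0.0679968  0.01783904] 67.49668884277344 69.05778
newA [ 0.61409934 -0.17275678  0.06242743  0.0435742 ] 61.33356857299805 63.073433
newB0 [ 0.43522939 -0.16650326  0.00884311  0.00847614] 38.12089920043945 38.529156
newA0 [ 0.61375771 -0.17297894  0.03414336  0.01706958] 58.018394470214844 59.222057
[0.5197 0.1246 0.1958] [[0.969, -0.248, 0.0], [-0.248, -0.969, -0.001], [0.0, 0.001, -1.0]] [-0.7  0.5 -3.2]
held [0.5205 0.1224 0.0058 0.0176] 239 0.0018 rel [ 0.0007 -0.0023]
```

View pics/held3.png

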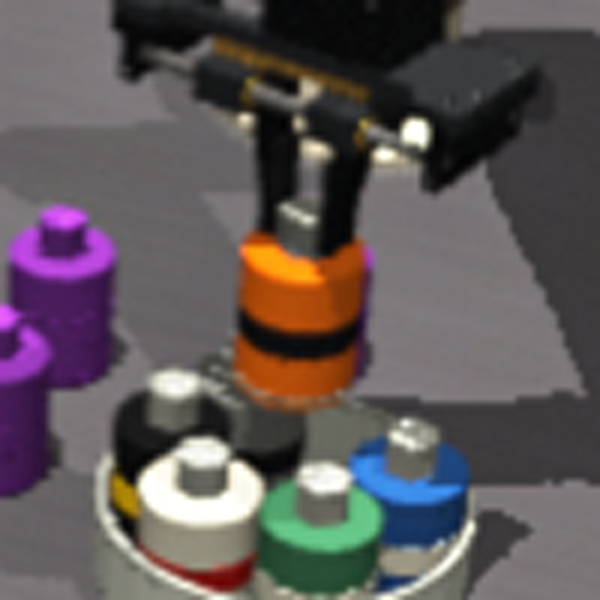

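{"fn": "play_rows", "kwargs": {"commands": [[[0.001, 0.0008, -0.01, 0, 0, 0, 1], [0.001, 0.0008, -0.022, 0, 0, 0, 1], [0.001, 0.0008, -0.03, 0, 0, 0, 1], [0.001, 0.0008, -0.03, 0, 0, 0, 1], [0.001, 0.0008, -0.03, 0, 0, 0, 1]]]}}

```text
time_s: 22.4
tcp_pos: [0.5214, 0.1262, 0.1651]
ee_rot: [[0.969, -0.247, -0.0], [-0.247, -0.969, -0.002], [0.0, 0.002, -1.0]]
wrist_force: [-0.5, -0.8, -2.4]
gripper_width: 0.269
```

{"fn": "play_rows", "kwargs": {"commands": [[[0, 0, -0.002, 0, 0, 0, 1], [0, 0, -0.004, 0, 0, 0, 1], [0, 0, -0.006, 0, 0, 0, 1], [0, 0, -0.008, 0, 0, 0, 1]]]}}

```text
time_s: 22.8
tcp_pos: [0.5215, 0.1263, 0.1575]
ee_rot: [[0.969, -0.247, 0.001], [-0.247, -0.969, -0.001], [0.001, 0.001, -1.0]]
wrist_force: [-1.0, 0.2, -2.5]
gripper_width: 0.275
```

{"fn": "play_rows", "kwargs": {"commands": [[[-0.0003, -0.0003, -0.004, 0, 0, 0, 1], [-0.0003, -0.0003, -0.008, 0, 0, 0, 1], [-0.0003, -0.0003, -0.012, 0, 0, 0, 1], [-0.0003, -0.0003, -0.016, 0, 0, 0, 1]]]}}

```text
time_s: 23.2
tcp_pos: [0.5211, 0.126, 0.1411]
ee_rot: [[0.969, -0.247, 0.0], [-0.247, -0.969, -0.001], [0.0, 0.001, -1.0]]
wrist_force: [-0.4, -0.5, -2.7]
gripper_width: 0.274
```

{"fn": "play_rows", "kwargs": {"commands": [[[0, 0, -0.004, 0, 0, 0, 1], [0, 0, -0.008, 0, 0, 0, 1], [0, 0, -0.012, 0, 0, 0, 1], [0, 0, -0.016, 0, 0, 0, 1], [0, 0, -0.02, 0, 0, 0, 1]]]}}

```text
time_s: 23.7
tcp_pos: [0.5212, 0.126, 0.1212]
ee_rot: [[0.969, -0.247, 0.0], [-0.247, -0.969, -0.001], [0.001, 0.001, -1.0]]
wrist_force: [0.5, -0.2, -3.2]
gripper_width: 0.269
```

{"fn": "play_rows", "kwargs": {"commands": [[[0, 0, -0.005, 0, 0, 0, 1], [0, 0, -0.01, 0, 0, 0, 1], [0, 0, -0.015, 0, 0, 0, 1], [0, 0, -0.02, 0, 0, 0, 1], [0, 0, -0.024, 0, 0, 0, 1]]]}}

```text
time_s: 24.2
tcp_pos: [0.5211, 0.1259, 0.097]
ee_rot: [[0.969, -0.247, -0.0], [-0.247, -0.969, -0.001], [0.0, 0.001, -1.0]]
wrist_force: [0.2, -0.5, -4.1]
gripper_width: 0.272
```

{"fn": "play_rows", "kwargs": {"commands": [[[0, 0, -0.003, 0, 0, 0, 1], [0, 0, -0.006, 0, 0, 0, 1], [0, 0, -0.009, 0, 0, 0, 1], [0, 0, -0.011, 0, 0, 0, 1], [0, 0, -0.012, 0, 0, 0, 1]]]}}

```text
time_s: 24.7
tcp_pos: [0.5211, 0.126, 0.0854]
ee_rot: [[0.969, -0.247, 0.0], [-0.247, -0.969, -0.001], [0.0, 0.001, -1.0]]
wrist_force: [0.1, 0.2, -3.1]
gripper_width: 0.27
```

{"fn": "play_rows", "kwargs": {"commands": [[[0, 0, -0.0007, 0, 0, 0, 1], [0, 0, -0.0007, 0, 0, 0, 1]]]}}

```text
time_s: 24.9
tcp_pos: [0.5213, 0.126, 0.0851]
ee_rot: [[0.969, -0.247, 0.001], [-0.247, -0.969, -0.001], [0.001, 0.001, -1.0]]
wrist_force: [-0.9, -0.5, -2.3]
gripper_width: 0.273
```

{"fn": "play_rows", "kwargs": {"commands": [[[0.0005, -0.0005, 0, 0, 0, 0, 1], [0.001, -0.001, 0, 0, 0, 0, 1], [0.001, -0.001, 0, 0, 0, 0, 1]]]}}

```text
time_s: 25.2
tcp_pos: [0.5224, 0.1252, 0.0851]
ee_rot: [[0.969, -0.247, 0.001], [-0.247, -0.969, -0.001], [0.001, 0.0, -1.0]]
wrist_force: [-1.9, 0.3, -0.9]
gripper_width: 0.273
```

{"fn": "play_rows", "kwargs": {"commands": [[[0, 0, 0, 0, 0, 0, 0.58], [0, 0, 0, 0, 0, 0, 0.58], [0, 0, 0.03, 0, 0, 0, 0.58], [0.012, -0.045, 0.04, 0, 0, -0.07, 0.58], [0.025, -0.09, 0.04, 0, 0, -0.07, 0.58]]]}}

```text
time_s: 25.7
tcp_pos: [0.5492, 0.0354, 0.1275]
ee_rot: [[0.95, -0.312, 0.006], [-0.312, -0.95, 0.0], [0.006, -0.002, -1.0]]
wrist_force: [-0.3, 1.5, -0.1]
gripper_width: 0.413
```

{"fn": "play_rows", "kwargs": {"commands": [[[0.013, -0.045, 0, 0, 0, 0, 0.58], [0.026, -0.09, 0, 0, 0, 0, 0.58], [0.04, -0.135, 0, 0, 0, 0, 0.58], [0.054, -0.18, 0, 0, 0, 0, 0.58], [0.0645, -0.207, 0, 0, 0, 0, 0.58]]]}}

```text
time_s: 26.2
tcp_pos: [0.6123, -0.1753, 0.125]
ee_rot: [[0.949, -0.317, 0.001], [-0.317, -0.949, -0.002], [0.002, 0.001, -1.0]]
wrist_force: [-0.4, 1.0, 0.2]
gripper_width: 0.422
```

{"fn": "play_rows", "kwargs": {"commands": [[[0, 0, 0, 0, 0, 0, 0.58], [0, 0, 0, 0, 0, 0, 0.58], [0, 0, 0, 0, 0, 0, 0.58]]]}}

```text
time_s: 26.5
tcp_pos: [0.6114, -0.1713, 0.1248]
ee_rot: [[0.949, -0.314, -0.0], [-0.314, -0.949, -0.001], [0.0, 0.001, -1.0]]
wrist_force: [-0.7, -0.4, 0.2]
gripper_width: 0.424
```

```bash
python3 chk.py chk2; python3 -c "
from h import *
s=r.sense();print(s['tcp_pos'],s['ee_rot'].round(4).tolist(),s['time_s'])"
```

```text
tin [0.5213 0.1234 0.0947] 135 tcp [ 0.6115 -0.171   0.125 ]
[0.5764 0.0994] yaw 35 ztop 0.1006 polar 0.0601 -23.5 [192 192 189]
[0.5718 0.1593] yaw 40 ztop 0.1004 polar 0.062 35.5 [54 89 64]
[0.5216 0.1247] yaw 20 ztop 0.1006 polar 0.0013 78.3 [200 131  55]
[0.517  0.1866] yaw 50 ztop 0.0998 polar 0.0634 93.9 [ 46  88 150]
[ 0.61147942 -0.17098968  0.12500648] [[0.9496, -0.3133, 0.0002], [-0.3133, -0.9496, -0.0011], [0.0005, 0.001, -1.0]] 26.55
```

View pics/chk2.png

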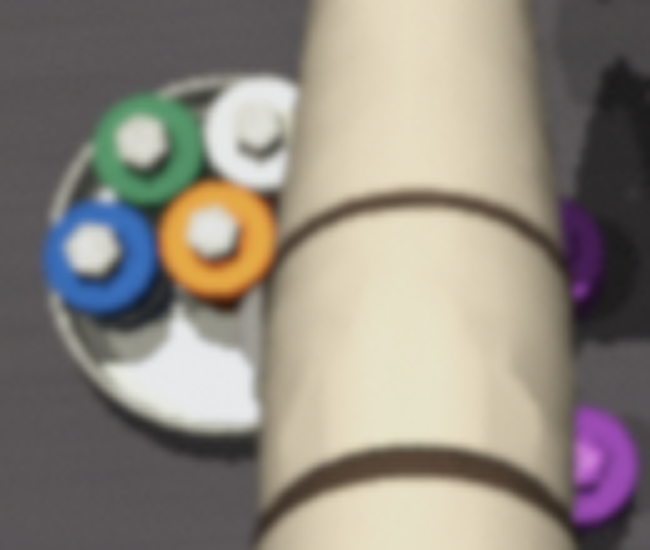

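The crop shows the first orange filter in the middle (215,235), with blue, green and white round it. Next is newA, again centred with two grips.

{"fn": "play_rows", "kwargs": {"commands": [[[0.0005, -0.0008, -0.015, 0, 0, 0, 0.58], [0.0005, -0.0008, -0.032, 0, 0, 0, 0.58], [0.0005, -0.0008, -0.043, 0, 0, 0, 0.58], [0.0005, -0.0008, -0.043, 0, 0, 0, 0.58], [0.0005, -0.0008, -0.043, 0, 0, 0, 0.58]]]}}

```text
time_s: 27.05
tcp_pos: [0.6125, -0.1724, 0.0823]
ee_rot: [[0.95, -0.314, 0.001], [-0.314, -0.95, -0.002], [0.001, 0.001, -1.0]]
wrist_force: [0.2, -0.1, -0.4]
gripper_width: 0.419
```

{"fn": "play_rows", "kwargs": {"commands": [[[0, 0, 0, 0, 0, 0, 1], [0, 0, 0, 0, 0, 0, 1], [0, 0, 0, 0, 0, 0, 1]]]}}

```text
time_s: 27.35
tcp_pos: [0.6127, -0.1728, 0.0827]
ee_rot: [[0.949, -0.314, 0.002], [-0.314, -0.949, -0.001], [0.002, 0.001, -1.0]]
wrist_force: [0.4, 1.8, 1.9]
gripper_width: 0.271
```

{"fn": "play_rows", "kwargs": {"commands": [[[0, 0, 0, 0, 0, 0, 0.58], [0, 0, 0, 0, 0, 0, 0.58], [0, 0, 0.028, 0, 0, 0, 0.58], [0, 0, 0.028, 0, 0, -0.15, 0.58], [0, 0, 0.028, 0, 0, -0.3, 0.58]]]}}

```text
time_s: 27.85
tcp_pos: [0.6126, -0.173, 0.1109]
ee_rot: [[0.81, -0.586, 0.002], [-0.586, -0.81, -0.001], [0.002, 0.0, -1.0]]
wrist_force: [-0.1, -0.1, -0.5]
gripper_width: 0.414
```

{"fn": "play_rows", "kwargs": {"commands": [[[0, 0, 0, 0, 0, -0.15, 0.58], [0, 0, 0, 0, 0, -0.3, 0.58], [0, 0, 0, 0, 0, -0.45, 0.58], [0, 0, 0, 0, 0, -0.6, 0.58], [0, 0, 0, 0, 0, -0.747, 0.58]]]}}

```text
time_s: 28.35
tcp_pos: [0.612, -0.1729, 0.1098]
ee_rot: [[0.196, -0.981, -0.001], [-0.981, -0.196, -0.001], [0.001, 0.001, -1.0]]
wrist_force: [-0.6, -0.4, -0.4]
gripper_width: 0.419
```

{"fn": "play_rows", "kwargs": {"commands": [[[0, 0, 0, 0, 0, 0, 0.58], [0, 0, -0.014, 0, 0, 0, 0.58], [0, 0, -0.028, 0, 0, 0, 0.58], [0, 0, -0.028, 0, 0, 0, 0.58], [0, 0, -0.028, 0, 0, 0, 0.58]]]}}

```text
time_s: 28.85
tcp_pos: [0.6116, -0.1729, 0.0807]
ee_rot: [[0.203, -0.979, -0.003], [-0.979, -0.203, -0.001], [0.0, 0.003, -1.0]]
wrist_force: [0.5, 0.0, 0.4]
gripper_width: 0.42
```

{"fn": "play_rows", "kwargs": {"commands": [[[0, 0, 0, 0, 0, 0, 1], [0, 0, 0, 0, 0, 0, 1], [0, 0, 0, 0, 0, 0, 1]]]}}

```text
time_s: 29.15
tcp_pos: [0.6125, -0.1729, 0.0823]
ee_rot: [[0.202, -0.979, 0.0], [-0.979, -0.202, -0.001], [0.001, 0.0, -1.0]]
wrist_force: [-0.1, 0.3, 0.7]
gripper_width: 0.271
```

{"fn": "play_rows", "kwargs": {"commands": [[[0, 0, 0.015, 0, 0, 0, 1], [0, 0, 0.04, 0, 0, 0, 1], [0, 0, 0.07, 0, 0, 0, 1], [0, 0, 0.1, 0, 0, 0, 1], [0, 0, 0.115, 0, 0, 0, 1]]]}}

```text
time_s: 29.65
tcp_pos: [0.613, -0.1729, 0.1997]
ee_rot: [[0.203, -0.979, 0.003], [-0.979, -0.203, -0.001], [0.002, -0.003, -1.0]]
wrist_force: [1.0, 0.1, -3.1]
gripper_width: 0.273
```

{"fn": "play_rows", "kwargs": {"commands": [[[-0.0075, 0.017, 0, 0, 0, -0.07, 1], [-0.022, 0.05, 0, 0, 0, -0.14, 1], [-0.038, 0.085, 0, 0, 0, -0.21, 1], [-0.054, 0.12, 0, 0, 0, -0.28, 1], [-0.07, 0.155, 0, 0, 0, -0.35, 1]]]}}

```text
time_s: 30.15
tcp_pos: [0.5408, -0.0166, 0.1963]
ee_rot: [[-0.149, -0.989, -0.002], [-0.989, 0.149, -0.0], [0.0, 0.002, -1.0]]
wrist_force: [0.8, -0.6, -3.4]
gripper_width: 0.271
```

{"fn": "play_rows", "kwargs": {"commands": [[[-0.016, 0.035, 0, 0, 0, -0.07, 1], [-0.032, 0.07, 0, 0, 0, -0.14, 1], [-0.048, 0.105, 0, 0, 0, -0.21, 1], [-0.064, 0.14, 0, 0, 0, -0.27, 1], [-0.0725, 0.16, 0, 0, 0, -0.29, 1]]]}}

```text
time_s: 30.65
tcp_pos: [0.4679, 0.144, 0.1966]
ee_rot: [[-0.422, -0.906, -0.002], [-0.906, 0.422, 0.0], [0.0, 0.002, -1.0]]
wrist_force: [2.0, 0.4, -2.9]
gripper_width: 0.272
```

{"fn": "play_rows", "kwargs": {"commands": [[[-0.0038, 0.0084, 0, 0, 0, 0, 1], [-0.0038, 0.0084, 0, 0, 0, 0, 1], [-0.0038, 0.0084, 0, 0, 0, 0, 1], [-0.0038, 0.0084, 0, 0, 0, 0, 1], [-0.0038, 0.0084, 0, 0, 0, 0, 1]]]}}

```text
time_s: 31.15
tcp_pos: [0.4661, 0.1497, 0.1967]
ee_rot: [[-0.424, -0.906, -0.001], [-0.906, 0.424, -0.0], [0.001, 0.001, -1.0]]
wrist_force: [1.0, 0.4, -3.6]
gripper_width: 0.267
```

```bash
python3 sil.py held4.png|head -2; python3 axis.py 2>/dev/null | head -2
```

```text
[0.4661 0.1498 0.1967] held [ 0.47205496  0.15036188 -0.55081569 -0.10555801] 30.191455841064453 69.44562
[0.4661 0.1499 0.1967] [[-0.424, -0.906, -0.001], [-0.906, 0.424, -0.0], [0.001, 0.001, -1.0]] [ 0.  -1.1 -3.3]
held [ 0.4677  0.1484 -0.0153  0.037 ] 226 0.0019 rel [ 0.0016 -0.0015]Traceback (most recent call last):
  File "sil.py", line 20, in <module>
    print(t.round(4),"held",*silfit(c,t[0],t[1],t[2]-.0824));print("newA",*silfit(c,.6121,-.1719,0))
                                                                           ~~~~~~^^^^^^^^^^^^^^^^^^
  File "sil.py", line 11, in silfit
    N,L,S,C=cv2.connectedComponentsWithStats(m.astype(np.uint8));m=(L==1+np.argmax(S[1:,4])).astype(np.float32)
                                                                         ~~~~~~~~~^^^^^^^^^
    return _wrapfunc(a, 'argmax', axis=axis, out=out, **kwds)
    return bound(*args, **kwds)
ValueError: attempt to get argmax of an empty sequence
```

{"fn": "play_rows", "kwargs": {"commands": [[[0, 0.0005, -0.01, 0, 0, 0, 1], [0, 0.0005, -0.022, 0, 0, 0, 1], [0, 0.0005, -0.03, 0, 0, 0, 1], [0, 0.0005, -0.03, 0, 0, 0, 1]]]}}

```text
time_s: 31.65
tcp_pos: [0.4649, 0.1504, 0.1651]
ee_rot: [[-0.423, -0.906, -0.004], [-0.906, 0.423, -0.002], [0.004, 0.003, -1.0]]
wrist_force: [0.4, -0.8, -3.2]
gripper_width: 0.273
```

{"fn": "play_rows", "kwargs": {"commands": [[[0, 0, -0.002, 0, 0, 0, 1], [0, 0, -0.004, 0, 0, 0, 1], [0, 0, -0.006, 0, 0, 0, 1], [0, 0, -0.008, 0, 0, 0, 1]]]}}

```text
time_s: 32.05
tcp_pos: [0.466, 0.1512, 0.1589]
ee_rot: [[-0.422, -0.906, -0.001], [-0.906, 0.422, 0.0], [0.0, 0.001, -1.0]]
wrist_force: [-0.8, -0.0, -2.8]
gripper_width: 0.272
```

{"fn": "play_rows", "kwargs": {"commands": [[[0, 0, -0.003, 0, 0, 0, 1], [0, 0, -0.006, 0, 0, 0, 1], [0, 0, -0.009, 0, 0, 0, 1]]]}}

```text
time_s: 32.35
tcp_pos: [0.4659, 0.1511, 0.1496]
ee_rot: [[-0.423, -0.906, -0.001], [-0.906, 0.423, -0.0], [0.001, 0.001, -1.0]]
wrist_force: [-0.2, -0.1, -1.9]
gripper_width: 0.273
```

{"fn": "play_rows", "kwargs": {"commands": [[[0.0004, -0.0003, -0.004, 0, 0, 0, 1], [0.0004, -0.0003, -0.008, 0, 0, 0, 1], [0.0004, -0.0003, -0.012, 0, 0, 0, 1], [0.0004, -0.0003, -0.016, 0, 0, 0, 1], [0.0004, -0.0003, -0.02, 0, 0, 0, 1]]]}}

```text
time_s: 32.85
tcp_pos: [0.4662, 0.1508, 0.1295]
ee_rot: [[-0.423, -0.906, -0.001], [-0.906, 0.423, -0.0], [0.001, 0.001, -1.0]]
wrist_force: [0.8, 0.3, -2.6]
gripper_width: 0.272
```

{"fn": "play_rows", "kwargs": {"commands": [[[0, 0, -0.002, 0, 0, 0, 1], [0, 0, -0.004, 0, 0, 0, 1], [0, 0, -0.006, 0, 0, 0, 1]]]}}

```text
time_s: 33.15
tcp_pos: [0.4664, 0.1508, 0.1238]
ee_rot: [[-0.423, -0.906, -0.001], [-0.906, 0.423, -0.0], [0.0, 0.001, -1.0]]
wrist_force: [-0.1, 0.1, -2.6]
gripper_width: 0.273
```

Past the rim with no contact. I'll lower it the rest of the way (final TCP height is about 0.0863).

{"fn": "play_rows", "kwargs": {"commands": [[[0, 0, -0.004, 0, 0, 0, 1], [0, 0, -0.008, 0, 0, 0, 1], [0, 0, -0.012, 0, 0, 0, 1], [0, 0, -0.016, 0, 0, 0, 1], [0, 0, -0.02, 0, 0, 0, 1]]]}}

```text
time_s: 33.65
tcp_pos: [0.4662, 0.1508, 0.1035]
ee_rot: [[-0.423, -0.906, -0.001], [-0.906, 0.423, -0.0], [0.001, 0.001, -1.0]]
wrist_force: [0.1, 0.8, -3.2]
gripper_width: 0.271
```

{"fn": "play_rows", "kwargs": {"commands": [[[0, 0, -0.004, 0, 0, 0, 1], [0, 0, -0.008, 0, 0, 0, 1], [0, 0, -0.012, 0, 0, 0, 1], [0, 0, -0.015, 0, 0, 0, 1], [0, 0, -0.0165, 0, 0, 0, 1]]]}}

```text
time_s: 34.15
tcp_pos: [0.4662, 0.1507, 0.087]
ee_rot: [[-0.423, -0.906, -0.002], [-0.906, 0.423, -0.0], [0.001, 0.001, -1.0]]
wrist_force: [0.1, 0.5, -3.2]
gripper_width: 0.27
```

{"fn": "play_rows", "kwargs": {"commands": [[[0, 0, -0.0005, 0, 0, 0, 1], [0, 0, -0.001, 0, 0, 0, 1], [0, 0, -0.001, 0, 0, 0, 1]]]}}

```text
time_s: 34.45
tcp_pos: [0.4663, 0.1508, 0.0864]
ee_rot: [[-0.423, -0.906, -0.001], [-0.906, 0.423, -0.0], [0.0, 0.001, -1.0]]
wrist_force: [-0.5, 0.4, -1.9]
gripper_width: 0.272
```

{"fn": "play_rows", "kwargs": {"commands": [[[0, 0, -0.0005, 0, 0, 0, 1], [0, 0, -0.0005, 0, 0, 0, 1], [0, 0, -0.0005, 0, 0, 0, 0.58], [0, 0, -0.0005, 0, 0, 0, 0.58], [0, 0, -0.0005, 0, 0, 0, 0.58]]]}}

```text
time_s: 34.95
tcp_pos: [0.4665, 0.1509, 0.086]
ee_rot: [[-0.422, -0.906, -0.001], [-0.906, 0.422, 0.0], [0.0, 0.001, -1.0]]
wrist_force: [0.3, -0.1, -0.1]
gripper_width: 0.404
```

{"fn": "play_rows", "kwargs": {"commands": [[[0, 0, 0.02, 0, 0, 0, 0.58], [0, 0, 0.06, 0, 0, 0, 0.58], [0, 0, 0.1, 0, 0, 0, 0.58], [-0.02, 0.045, 0.12, 0, 0, 0, 0.58], [-0.04, 0.09, 0.12, 0, 0, 0, 0.58]]]}}

```text
time_s: 35.45
tcp_pos: [0.4288, 0.2401, 0.2096]
ee_rot: [[-0.426, -0.905, 0.005], [-0.905, 0.426, 0.005], [-0.007, -0.002, -1.0]]
wrist_force: [0.9, 0.8, -0.9]
gripper_width: 0.417
```

{"fn": "play_rows", "kwargs": {"commands": [[[-0.02, 0.045, 0, 0, 0, 0, 0.58], [-0.04, 0.09, 0, 0, 0, 0, 0.58], [-0.06, 0.135, 0, 0, 0, 0, 0.58], [-0.08, 0.18, 0, 0, 0, 0, 0.58], [-0.1, 0.225, 0, 0, 0, 0, 0.58]]]}}

```text
time_s: 35.95
tcp_pos: [0.326, 0.4655, 0.206]
ee_rot: [[-0.422, -0.906, -0.001], [-0.906, 0.422, 0.0], [0.0, 0.001, -1.0]]
wrist_force: [0.7, 1.0, 0.5]
gripper_width: 0.419
```

{"fn": "play_rows", "kwargs": {"commands": [[[0, 0, 0, 0, 0, 0, 0.58], [0, 0, 0, 0, 0, 0, 0.58], [0, 0, 0, 0, 0, 0, 0.58]]]}}

```text
time_s: 36.25
tcp_pos: [0.3273, 0.4631, 0.2056]
ee_rot: [[-0.423, -0.906, -0.001], [-0.906, 0.423, -0.001], [0.001, 0.001, -1.0]]
wrist_force: [-0.4, 0.9, 0.1]
gripper_width: 0.415
```

```bash
python3 chk.py fin1; python3 - <<'E'
from h import *
c=r.capture("scene");a=cv2.resize(c["image"][170:270,290:390],None,fx=5,fy=5,interpolation=cv2.INTER_CUBIC)
b=cv2.imread("pics/fin1.png")[...,::-1];b=cv2.resize(b,(300,254));z=np.zeros((500,300,3),np.uint8);z[:254]=b;save("fin2.png",np.hstack([a,z]))
c1=r.capture("top");c0=dict(np.load("top0.npz"));d=cv2.absdiff(c1["image"],c0["image"]).max(2);ys,xs=np.where(d>50)
print(len(xs));
for n,(u,v) in dict(wrench=(260,160),driver=(380,240),clamp=(390,175),spray=(440,180),grease=(102,273),disc=(107,205),p1=(269,226),p2=(276,268),p3=(226,295)).items(): print(n,int((d[v-20:v+20,u-20:u+20]>50).sum()),end=" ")
E
```

```text
tin [0.5216 0.1253 0.0935] 291 tcp [0.3275 0.4628 0.2058]
[0.5759 0.1   ] yaw 40 ztop 0.1005 polar 0.0599 -25.0 [217 217 214]
[0.5718 0.1593] yaw 40 ztop 0.1012 polar 0.0607 34.1 [ 63 105  76]
[0.5279 0.0646] yaw 55 ztop 0.1005 polar 0.0611 -84.0 [49 48 45]
[0.5217 0.1247] yaw 20 ztop 0.1001 polar 0.0006 -78.1 [212 134  58]
[0.517  0.1866] yaw 50 ztop 0.1007 polar 0.0615 94.3 [ 54 102 172]
[0.471  0.0873] yaw 35 ztop 0.1001 polar 0.0632 -143.1 [156 154 146]
[0.4665 0.1512] yaw 35 ztop 0.0998 polar 0.0608 154.8 [224 154  67]
8738
wrench 0 driver 0 clamp 0 spray 0 grease 0 disc 0 p1 0 p2 0 p3 0
```

View pics/fin2.png

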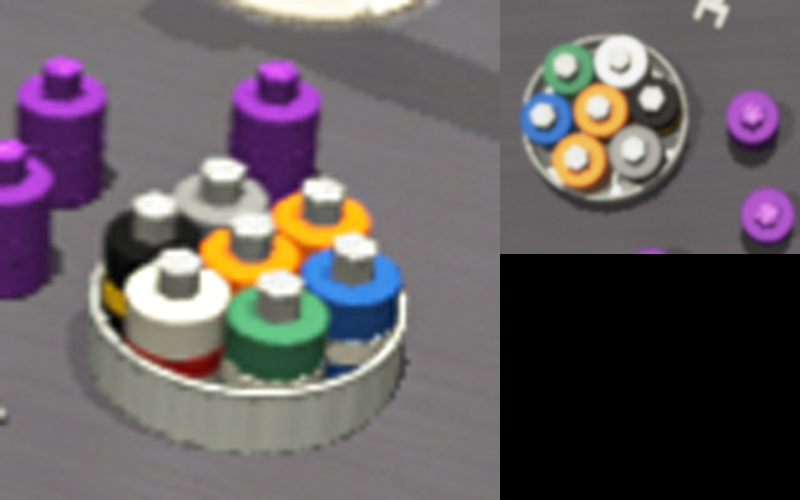

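The picture shows all seven upright in the tin, one orange in the middle and six round it, with the nut tops level. The bystanders' patches of the image haven't changed.

```bash
python3 -c "
from station import r
print(r.finish_job())"
```

```text
the job is handed in; nothing more can be done
None
```

I closed the five old filters up round the tin wall and lowered both orange filters in. The black-banded one is in the middle and the white-banded one fills the gap in the ring. I handed in at about 36.5 s.

**Seating:** in the final pictures all seven stand upright, with one about 0.6 mm from the tin's centre and six round it. Nut tops read 99.8–101.2 mm, all level. Neither orange filter caught on the way in, and the forces I read stayed under about 10 N.

**Bystanders:** comparing the first and last top images showed no change at the wrench, driver, clamp, spray can, grease jar, disc or the three purple filters.

**What didn't go cleanly:**
- **First grip on the middle filter:** it was about 2 mm off, so the filter hung a few degrees crooked. I set it on a free patch of bench, regripped it centred and then lowered it. It was probably let go about 1 mm above the bench.
- **Grey filter:** the last image fit put it 63.2 mm from the centre, but the wall allows only 61.5 mm. I take that as camera error, because its height is level and the arm's own reading at the wall was about 61.9 mm.
- **Tilt check:** my tilt fits from the scene camera were too noisy to trust, so I judged upright from the pictures, the nut heights and the contact-free lowering.

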